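Fit the tube mixer's carrier wheel and set its speed selector

TASK

Get the tube mixer ready for a test run: put the ten-place carrier wheel on the drive spindle, hub upward, then the ribbed steel retaining collar on top of it, both pushed fully home. Then turn the speed selector clockwise from off, counting the clicks, to its third click and not beyond. Finish while still gripping the selector there, ready to switch back should the wheel wobble, because I am about to switch on at the wall; leave the other things on the trolley where they are.

Things in the scene. Friction and masses are not known exactly. Their poses are not given: they have to be found in the camera images.
- mixer: The tube mixer, fixed to the trolley top: a low white enclosure 140 mm (its x) by 230 mm (its y), deck 50 mm high, with a steel drive spindle at its +y end and, at its -y end, a console 75 mm high with a dial and the black selector knob. Origin: centre of its underside, on the trolley top; x points away from the robot at yaw 0, z up.
- spindle_seat (a point): Centre of the top face of the spindle's round drive plate (52 mm across, 58 mm above the trolley top), on which the carrier wheel must rest. From here the post rises: 16 mm in diameter, 64 mm straight, then a 6 mm cone that narrows to 9 mm (post tip 70 mm above this point). z is the post's axis, vertical. The spindle can turn stiffly in its bearing.
- carrier: The carrier wheel, loose, 120 g, lying flat on the trolley with its hub up: a white star-shaped plate 8 mm thick and 108 mm across with ten open places round its rim, and in its middle an aluminium hub 40 mm in diameter that rises to 36 mm above the wheel's underside. A bore 19 mm in diameter passes through. Origin: centre of the underside; z along the bore, towards the hub's end. Grip it across the hub, above the plate.
- collar: The retaining collar, loose, 100 g, standing flat on the trolley: a steel ring with fine dark ribs, 36 mm outside diameter, 26 mm high, 19 mm bore right through, the same either way up. Origin: centre of the underside; z along the bore. It belongs on the hub's upper face, 36 mm above the spindle seat.
- selector_angle (a joint): Angle of the speed selector, rad: 0 at off, growing clockwise seen from above. It has six stops, 24 degrees (0.419 rad) apart, at 0, 0.419, 0.838, 1.257, 1.676 and 2.094, and cannot turn beyond the first and last. A spring plunger holds it at each stop; it takes about 0.1 N m to push it out of one, and halfway to the next it snaps on by itself. The third click from off is 1.257.
- selector: The selector knob, black: a round skirt 45 mm across and 8 mm high that carries an upright bar 40 mm long, 13 mm thick, whose top is 30 mm above the skirt. Its x axis runs along the bar towards the end with the white pointer line; z up. At off the pointer stands 60 degrees anticlockwise (seen from above) of the mixer's x axis. Origin: on the turning axis, at the underside of the skirt, 77.5 mm above the trolley top.
- selector_grip (a point): The place to grip the selector bar: on its turning axis, 22 mm above the skirt, 8 mm below the bar's top, 107.5 mm above the trolley top; axes as the bar's.
- tape_roll: Bystander: a roll of white tape lying flat, 48 mm across, 25 mm high. Origin: centre of the underside.
- gauze_pack: Bystander: a flat gauze pack, 62 x 63 x 8 mm. Origin: centre of the underside.
- green_bottle: Bystander: a green bottle 64 mm across and 160 mm tall, standing. Origin: centre of the underside.
Mind the look-alikes: they are no part of the job. What is shaped like the collar but red is not meant.

How it is judged (in metres and radians):
On the way, in this order (a step that is already met when the one before it is completed fails the run):
1. the carrier wheel is home on the drive plate, hub up (horizontal distance between carrier and spindle_seat below 0.004 m and z of carrier in the frame of spindle_seat between -0.003 and 0.003 m and angle between carrier's own z axis and vertical below 0.06 rad), for 0.2 s.
2. the collar is home on the hub (horizontal distance between collar and spindle_seat below 0.004 m and contact force between collar and carrier above 0.2 N and angle between the z axis of collar and the z axis of spindle_seat, either way round below 0.06 rad), for 0.2 s.
3. the gripped selector stands at its third click (value of joint selector_angle between 1.14 and 1.38 rad and contact force between the fingers and selector above 2 N), for 0.2 s.
At the end, for the whole second after the job is handed in: Wheel, hub up, rests on the drive plate (3 mm height, 4 mm centre, 0.06 rad); collar rests on its hub, touching it (4 mm, 0.06 rad); both let go. Selector still, at its third stop (1.14 to 1.38 rad), the fingers gripping its bar with over 2 N (all of step 1 and all of step 2 and all of step 3 and contact force between the fingers and carrier below 0.1 N and contact force between the fingers and collar below 0.1 N and velocity of joint selector_angle between -0.1 and 0.1 rad/s); the arm keeps its last pose, push and grip.
It fails at once if the selector was turned past the third stop towards the fourth (value of joint selector_angle above 1.47 rad).
It fails at once if a bystander was moved more than 30 mm (distance of any of tape_roll, gauze_pack, green_bottle from where it was at the start of the episode above 0.03 m).
It also fails if it takes over 64 s, if anything falls off the work surface, if the arm or the gripper's body presses on something with over 40 N, if the wrist force passes 120 N, or if a joint passes its speed limit or range.

ROBOT

A 6-joint arm with a two-finger parallel gripper is mounted at the origin on a cart in front of the work surface, level with it; the furniture and walls round the work are solid. World frame = base frame: x ahead of the robot, y to its left, z up, the work surface at z = 0. Lengths are in mm, angles in rad, forces in N, time in s.
With the tool pointing down it reaches from about 350 to 875 mm from the base axis. Payload 4.2 kg.
Tool frame: the origin (TCP) lies at the very end of the fingers, on their centre line; the grasp point (between the pads) lies 19 mm behind it; z points along the fingers, y is the direction in which the jaws open and shut (so a half turn about z gives the same grasp; the last joint's range is limited). The gripper opens to 85 mm and grips with 20 to 120 N. Pads are 22 mm wide; open, the fingers measure 114 mm over their backs; the gripper's body (76 mm by 85 mm) begins 54 mm behind the grasp point. The pads swing forward as they close: fully open they stand 13 mm farther back than shut.
Start: joints at [1.52, 0.385, 0.008, 0, -1.194, -0.259], TCP at [190.51, 595.235, 231.312] pointing down, gripper open.
Joint ranges: [-3.14, 3.14], [-1.21, 2.06], [-1.07, 1.41], [-3.16, 2.05], [-2.99, -0.16], [-3.1, 3.1]. Speed limits (rad/s): [2.79, 2.79, 3.14, 3.14, 3.14, 3.14].

INTERFACE

Orientations are given as a unit quaternion [x, y, z, w].
In Python, from bench import arm, optics, job gives the robot as it stands.
- The arm moves only by the tool send_rows, never from a script. Its argument "steps" is a list that holds one entry, the list of rows, each a list of 5 numbers: the shift along the tool's x, y, z in cm, then the turn about the tool's z in rad, then the opening, from 0 (shut) to 1 (fully open). A call has 1 to 10 rows; each row shifts and turns the pose as measured when the row begins, along the tool's axes as they then stand; what a row does not reach is not made up. A row lasts 1/12 s, in which the tool goes at most 41.7 mm and 7.16 degrees, less where a joint would pass 70% of its speed; a pose out of reach is approached as far as the arm can. A call with a gripper value outside its range is refused whole. The fingers move at their own pace and stop on an object; the grip force is fixed at half the most. Time passes only in rows, so rows that do not move let the fingers close. It gives the time, the measured TCP pose, the force and the opening at its end, in the units of the state.
- arm.read_state(): the state, without advancing time (a new reading comes with each control period).
- optics.get_image(name): name is "scene" or "top" or "wrist"; returns (picture, depth): 480x640x3 uint8, blue, green, red; 480x640 float32, mm along the optical axis (not along the pixel's ray), 0 where there is no reading.
- optics.get_calibration(name): a dict with "K" (3x3 intrinsics, pixels), "rvec" (rotation vector, rad) and "tvec" (3), from world to camera coordinates, as OpenCV has them; the wrist camera has in their place "hand_eye" (4x4, takes a point from camera to tool coordinates, whose origin is the TCP and whose axes are the flange's). Camera axes: x right, y down, z forward; pixel columns grow to the right and rows downward; lengths in mm; the calibration is good to about 2 mm. A picture is of the moment at which its call begins: read the wrist's pose just before it. get_calibration takes no time and is no camera call.
- job.job_done(): hands the job in, once; it reports no verdict.
The state is a dict: "clock": time; "joints": joint angles; "joint_vel": joint speeds; "joint_efforts": joint torques, N m; "position": TCP position; "ee_rot": TCP orientation; "contact_force": force on the tool from outside, world axes, zero at the start; "wrist_torque": the same for the moment, N m; "gripper_width": finger opening in mm.
Only numpy, scipy, OpenCV 4.12 (cv2) and the standard library are available. Lean on these libraries where they do the work, as an engineer would, in place of code of your own. Each camera call takes 0.05 s, during which the arm holds its last target. There are 200 camera calls.

## Working session

There is one attempt and no reset: what is moved stays moved. The work goes in short steps, Python scripts to look and compute and a tool call to move; the robot and the scene stay as the last step left them, time stands still between calls to the robot, and variables do not carry over. Pictures are saved under pics/ and viewed, about 8 in all and at most 12, crops included, and the job is handed in when it is done.

Besides the shell and the picture viewer there is one more tool, called after "Request:" in YAML: its name, and indented under it one key for each argument. send_rows: Moves the arm, as the interface text tells. Its arguments: {"type":"object","properties":{"steps":{"type":"array","items":{"type":"array","items":{"type":"array","items":{"type":"number"}}}}},"required":["steps"]}

```bash
mkdir -p pics; ls; cat > h.py <<'E'
import numpy as np, cv2
from scipy.spatial.transform import Rotation as R
from bench import arm, optics, job
def cam(name):
    """returns K, Rwc, c (camera->world), BGR, depth"""
    c=optics.get_calibration(name); s=arm.read_state(); K=np.array(c["K"],float)
    if name=="wrist":
        T=np.eye(4); T[:3,:3]=R.from_quat(s["ee_rot"]).as_matrix(); T[:3,3]=s["position"]
        M=T@np.array(c["hand_eye"]); Rw,o=M[:3,:3],M[:3,3]
    else:
        Rc=cv2.Rodrigues(np.array(c["rvec"],float))[0]; Rw=Rc.T; o=-Rc.T@np.array(c["tvec"],float).ravel()
    img,d=optics.get_image(name)
    return K,Rw,o,img,d
def onplane(K,Rw,o,uv,z):
    uv=np.atleast_2d(uv); r=np.c_[uv,np.ones(len(uv))]@np.linalg.inv(K).T@Rw.T
    return o+r*((z-o[2])/r[:,2])[:,None]
def cloud(K,Rw,o,d):
    v,u=np.indices(d.shape); r=np.stack([u,v,np.ones_like(u)],-1)@np.linalg.inv(K).T
    return (r*d[...,None])@Rw.T+o
E
python3 - <<'E'
from h import *
print(arm.read_state())
for n in("top","scene"):
    K,Rw,o,i,d=cam(n); cv2.imwrite(f"pics/{n}0.png",i); np.savez(f"{n}0.npz",K=K,Rw=Rw,o=o,i=i,d=d); print(n,K[0],o,Rw[:,2],(d>0).mean())
E
```

```text
pics
{'clock': 0.0, 'joints': array([ 1.51957596e+00,  3.85573908e-01,  6.62554103e-03, -5.05123966e-04,
       -1.19400418e+00, -2.58615942e-01]), 'joint_vel': array([ 0.00051366,  0.00059062,  0.00123464, -0.00064024, -0.0004655 ,
       -0.00084787]), 'joint_efforts': array([ 8.22813399e-04, -3.92288840e+01,  1.88407338e+01,  4.18618083e+00,
       -4.55533256e-03,  7.04257474e-06]), 'position': array([190.35678067, 594.69113824, 230.21009298]), 'ee_rot': array([ 9.88009180e-01, -1.54391203e-01, -1.21886235e-04,  1.09661518e-03]), 'contact_force': array([-0.18967001,  0.2109445 ,  0.20482159]), 'wrist_torque': array([ 0.00045468, -0.05053748,  0.0067028 ]), 'gripper_width': 85.56287622803984}
top [466.06840216   0.         319.56478171] [ 423.13420988  235.66257632 1063.52566022] [ 0.12967642 -0.01734498 -0.99140465] 0.995966796875
scene [456.58825893   0.         320.11586893] [224.89554379 648.29227672 767.47308348] [ 0.37550451 -0.46718133 -0.8004611 ] 0.9960872395833333
```

View pics/top0.png

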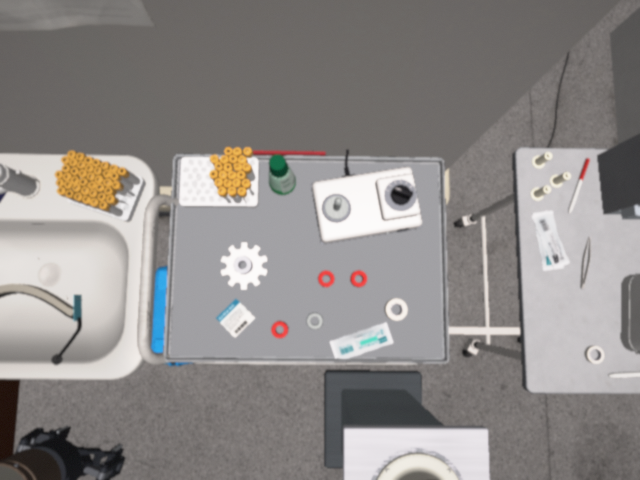

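View pics/scene0.png

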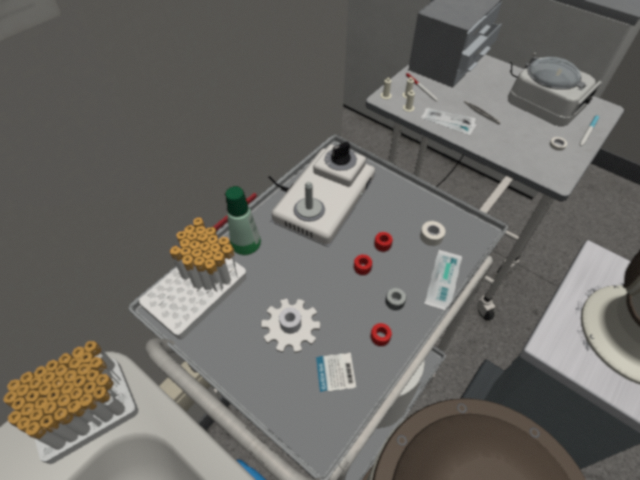

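Top view: the mixer has its spindle at about (337,207) and its knob at (401,194). The carrier is at (243,265), tape at (397,309), gauze at (236,318) and the bottle at (282,175). 
Ring candidates are red at (326,279), (358,279) and (280,329), and grey at (315,321). Only the grey one fits "ribbed steel", so I'll confirm it in an enlarged crop.

```bash
python3 - <<'E'
from h import *
out=[]
for n,roi in(("top",(295,301,40,40)),("scene",(372,278,50,40))):
    z=np.load(n+"0.npz"); K,Rw,o,i,d=[z[k] for k in("K","Rw","o","i","d")]
    P=cloud(K,Rw,o,d)
    x,y,w,h=roi; out.append(cv2.resize(i[y:y+h,x:x+w],(400,400*h//w),interpolation=cv2.INTER_CUBIC))
    on=(P[...,0]>300)&(P[...,0]<850)&(P[...,1]>-150)&(P[...,1]<600)
    def blobs(lo,hi,a=30):
        m=(on&(P[...,2]>lo)&(P[...,2]<hi)).astype(np.uint8)
        nn,l,s,c=cv2.connectedComponentsWithStats(m)
        for k in range(1,nn):
            if s[k,4]>a:
                q=P[l==k]; print(n,(lo,hi),"px",c[k].round(),s[k,4],"mean",q.mean(0).round(),"mid",((q.min(0)+q.max(0))/2).round(),"size",np.ptp(q,0).round())
    blobs(5,400);blobs(18,45);blobs(45,66,60);blobs(66,90);blobs(95,140,8)
    fl=on&(abs(P[...,2])<6); print("floor z",np.median(P[fl],0).round(1), P[fl].min(0).round(),P[fl].max(0).round())
cv2.imwrite("pics/collar.png",np.hstack([out[0],cv2.resize(out[1],(400,400))]))
E
```

```text
top (5, 400) px [301. 143.] 48653 mean [721. 259. 182.] mid [536. 241. 203.] size [472. 718. 395.]
top (5, 400) px [244. 266.] 1254 mean [502. 388.  13.] mid [503. 389.  24.] size [105. 103.  37.]
top (5, 400) px [326. 279.] 166 mean [474. 203.  24.] mid [474. 202.  19.] size [36. 36. 24.]
top (5, 400) px [358. 279.] 180 mean [475. 131.  23.] mid [475. 131.  19.] size [36. 36. 25.]
top (5, 400) px [396. 309.] 312 mean [408.  48.  23.] mid [408.  48.  17.] size [46. 47. 24.]
top (5, 400) px [235. 319.] 145 mean [384. 404.   7.] mid [383. 403.   8.] size [42. 42.  6.]
top (5, 400) px [314. 321.] 168 mean [381. 228.  24.] mid [382. 228.  18.] size [35. 35. 25.]
top (5, 400) px [279. 330.] 179 mean [363. 304.  24.] mid [362. 305.  18.] size [37. 36. 25.]
top (5, 400) px [362. 343.] 545 mean [334. 122.   8.] mid [333. 119.   9.] size [ 62. 100.   8.]
top (18, 45) px [189. 148.] 273 mean [770. 518.  32.] mid [770. 515.  32.] size [  3. 170.  27.]
top (18, 45) px [335. 152.] 1325 mean [764. 184.  31.] mid [737. 154.  32.] size [ 70. 538.  27.]
top (18, 45) px [210. 185.] 2093 mean [684. 467
[... 6049 characters left out ...]
.] mid [666. 438.  78.] size [44. 28. 24.]
scene (66, 90) px [222. 415.] 3434 mean [464. 585.  74.] mid [476. 584.  73.] size [324.  26.  14.]
scene (95, 140) px [203. 196.] 5111 mean [770. 307. 118.] mid [770. 240. 118.] size [  7. 719.  45.]
scene (95, 140) px [341. 149.] 185 mean [652.  47. 108.] mid [654.  45. 106.] size [22. 39. 22.]
scene (95, 140) px [309. 189.] 115 mean [627. 185. 114.] mid [628. 183. 112.] size [15. 13. 33.]
scene (95, 140) px [239. 213.] 410 mean [688. 314. 116.] mid [694. 307. 118.] size [35. 43. 45.]
scene (95, 140) px [202. 247.] 2074 mean [689. 408. 108.] mid [694. 408. 105.] size [105.  89.  19.]
floor z [452.9 322.2  -0.9] [ 300. -116.   -6.] [774. 599.   6.]
```

View pics/collar.png

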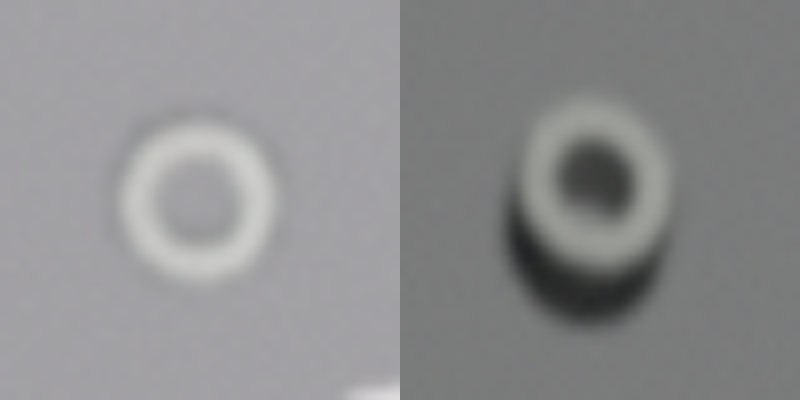

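The enlarged crop shows a plain light-grey metal ring with dark sides at (200,200) left and (597,185) right. It is the only non-red ring of that size, so it is the collar, at about (382,228). Depth from both cameras agrees to about 1 mm:

| Item | Position (x, y) |
|---|---|
| Carrier | (503,388) |
| Spindle | (628.5,183) |
| Knob | (654,45) |

I'll move above the carrier now.

Request:
send_rows:
  steps:
    - [[3.6,1.0,0.4,0,1],[3.6,1.0,0.4,0,1],[3.6,1.0,0.4,0,1],[3.6,1.0,0.4,0,1],[3.6,1.0,0.4,0,1],[3.6,1.0,0.4,0,1],[3.6,1.0,0.4,0,1],[3.6,1.0,0.4,0,1],[3.6,1.0,0.4,0,1],[3.6,1.0,0.4,0,1]]

```text
clock: 0.93
position: [508.5, 386.0, 183.9]
ee_rot: [0.989, -0.147, -0.002, 0.004]
contact_force: [0.4, 1.1, -0.0]
gripper_width: 85.3
```

```bash
cat >> h.py <<'E'
def togo(t,note=""):
    s=arm.read_state(); M=R.from_quat(s["ee_rot"]).as_matrix(); x=M[:,0]
    print(note,"to go cm",(M.T@(np.array(t)-s["position"])/10).round(2),"yaw_x deg",np.degrees(np.arctan2(x[1],x[0])).round(2),"tilt",M[:2,2].round(4),"pos",s["position"].round(1),"F",s["contact_force"].round(1),"w",round(s["gripper_width"],1),"j",s["joints"].round(2),"t",round(s["clock"],2))
def circ(P,d,c,rad,lo,hi,z=None):
    """circle fit of the outer contour of the points between heights lo,hi near c"""
    m=((np.hypot(P[...,0]-c[0],P[...,1]-c[1])<rad)&(P[...,2]>lo)&(P[...,2]<hi)&(d>0)).astype(np.uint8)
    ct=max(cv2.findContours(m,cv2.RETR_EXTERNAL,cv2.CHAIN_APPROX_NONE)[0],key=cv2.contourArea)[:,0]
    q=P[ct[:,1],ct[:,0]]; (x,y),r=cv2.minEnclosingCircle(q[:,:2].astype(np.float32))
    A=np.c_[2*q[:,:2],np.ones(len(q))]; s=np.linalg.lstsq(A,(q[:,:2]**2).sum(1),rcond=None)[0]
    return (round(x,1),round(y,1),round(r,1)),(s[:2].round(1),np.sqrt(s[2]+s[0]**2+s[1]**2).round(1)),q[:,2].mean().round(1),len(q)
E
python3 - <<'E'
from h import *
K,Rw,o,i,d=cam("wrist"); cv2.imwrite("pics/w1.png",i); P=cloud(K,Rw,o,d)
print("cam",o.round(),Rw[:,2].round(3),(d>0).mean())
print(circ(P,d,(503,388),45,25,45)); print(circ(P,d,(503,388),75,4,14))
togo((503,388,8))
E
```

```text
cam [571. 368. 328.] [-0.254  0.069 -0.965] 0.9959407552083334
((503.2, 386.7, 20.0), (array([503.6, 386.6]), np.float64(19.3)), np.float64(33.6), 139)
((503.1, 386.9, 54.1), (array([503.4, 386.7]), np.float64(47.4)), np.float64(8.6), 496)
 to go cm [-1.09 -0.48 17.44] yaw_x deg -17.23 tilt [-0.0057 -0.0091] pos [513.  381.8 182.4] F [3.3 0.9 0.4] w 85.6 j [ 0.89  0.45 -0.02  0.   -1.12  0.38] t 0.98
```

View pics/w1.png

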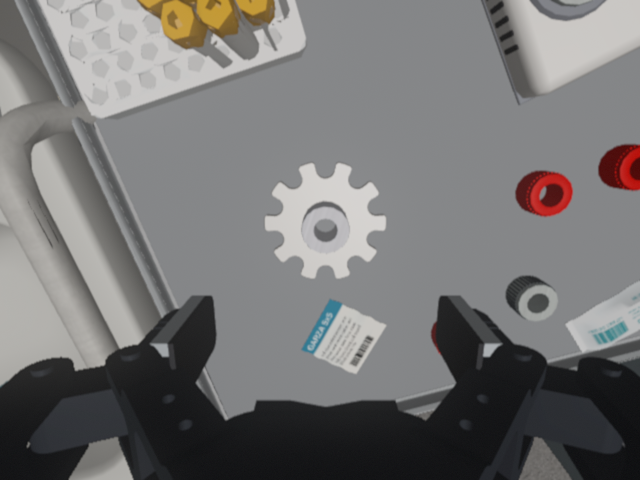

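The wrist view has the carrier hub at (325,225), gauze at (343,337) and the grey collar at (533,298). The carrier centre is about (503.2,386.9). I'll align over it and come down partway.

Request:
send_rows:
  steps:
    - [[-0.6,-0.2,2,0,1],[-0.3,-0.15,3,0,1],[0,0,3,0,1],[0,0,3,0,1],[0,0,1,0,1],[0,0,0,0,1],[0,0,0,0,1]]

```text
clock: 1.57
position: [509.8, 381.8, 56.5]
ee_rot: [0.988, -0.155, -0.002, 0.006]
contact_force: [0.8, 0.0, 1.0]
gripper_width: 85.6
```

```bash
python3 - <<'E'
from h import *
K,Rw,o,i,d=cam("wrist"); P=cloud(K,Rw,o,d)
print(circ(P,d,(503,388),45,25,45)); print(circ(P,d,(503,388),75,4,14))
togo((503.2,387,8))
E
```

```text
((503.3, 386.6, 20.0), (array([503.4, 386.6]), np.float64(19.4)), np.float64(32.6), 234)
((503.0, 386.9, 54.1), (array([503.4, 386.7]), np.float64(47.6)), np.float64(8.0), 789)
 to go cm [-0.79 -0.32  4.9 ] yaw_x deg -17.88 tilt [-0.0053 -0.0099] pos [510. 382.  57.] F [-0.3  0.2  0.4] w 85.1 j [ 0.9   0.57 -0.16  0.   -0.85  0.36] t 1.62
```

Request:
send_rows:
  steps:
    - [[-0.8,-0.3,0,0,1],[0,0,0,0,1],[0,0,2,0,1],[0,0,1.5,0,1],[0,0,0,0,1],[0,0,0,0,1]]

```text
clock: 2.12
position: [506.4, 394.7, 32.7]
ee_rot: [0.988, -0.153, 0.004, -0.003]
contact_force: [0.0, 1.5, 0.3]
gripper_width: 85.8
```

```bash
python3 -c "
from h import *
togo((503.2,386.8,8))"
```

```text
to go cm [-0.09  0.87  2.46] yaw_x deg -17.65 tilt [0.0091 0.0057] pos [506.4 394.7  32.7] F [0.  1.5 0.3] w 85.8 j [ 0.92  0.6  -0.18  0.01 -0.78  0.34] t 2.12
```

Request:
send_rows:
  steps:
    - [[0,0,0,0,1],[0,0,0,0,1]]

```text
clock: 2.28
position: [507.2, 396.0, 35.4]
ee_rot: [0.988, -0.153, 0.005, -0.005]
contact_force: [0.1, 0.0, 0.2]
gripper_width: 85.5
```

```bash
python3 -c "
from h import *
togo((503.2,386.8,8)); K,Rw,o,i,d=cam('wrist'); P=cloud(K,Rw,o,d)
print(circ(P,d,(503,388),45,25,45)); togo((503.2,386.8,8)); print(arm.read_state()['joint_vel'].round(3))"
```

```text
to go cm [-0.12  1.03  2.73] yaw_x deg -17.6 tilt [0.0119 0.0086] pos [507.2 396.   35.4] F [0.1 0.  0.2] w 85.5 j [ 0.92  0.6  -0.18  0.01 -0.78  0.34] t 2.28
((503.2, 386.6, 20.0), (array([503.4, 386.7]), np.float64(19.4)), np.float64(32.7), 270)
 to go cm [-0.13  1.05  2.75] yaw_x deg -17.59 tilt [0.0123 0.0091] pos [507.3 396.2  35.6] F [-0.8 -0.8  0.3] w 85.3 j [ 0.92  0.6  -0.18  0.01 -0.78  0.34] t 2.33
[-0.004  0.005 -0.002 -0.002  0.004 -0.001]
```

Request:
send_rows:
  steps:
    - [[-0.1,1.0,1.0,0,1],[0,0,1.0,0,1],[0,0,0.7,0,1]]

```text
clock: 2.58
position: [506.0, 389.9, 12.4]
ee_rot: [0.988, -0.152, 0.008, -0.01]
contact_force: [0.1, 0.1, -1.6]
gripper_width: 85.6
```

```bash
python3 -c "
from h import *
togo((503.2,386.8,8))"
```

```text
to go cm [-0.18  0.38  0.42] yaw_x deg -17.54 tilt [0.019  0.0164] pos [506.  389.9  12.4] F [ 0.1  0.1 -1.6] w 85.6 j [ 0.91  0.62 -0.22  0.01 -0.71  0.35] t 2.58
```

Request:
send_rows:
  steps:
    - [[-0.2,0.4,0.2,0,0.8],[0,0,0.1,0,0.6],[0,0,0,0,0.5]]

```text
clock: 2.83
position: [502.5, 386.2, 7.3]
ee_rot: [0.988, -0.152, 0.008, -0.008]
contact_force: [-1.2, -0.7, -0.1]
gripper_width: 51.7
```

```bash
python3 -c "
from h import *
togo((503.2,386.8,8))"
```

```text
to go cm [ 0.05 -0.08 -0.07] yaw_x deg -17.55 tilt [0.0175 0.0143] pos [502.5 386.2   7.3] F [-1.2 -0.7 -0.1] w 51.7 j [ 0.91  0.62 -0.23  0.01 -0.7   0.35] t 2.83
```

Centred within 1 mm, so I'll close on the hub.

Request:
send_rows:
  steps:
    - [[0,0,0,0,0.2],[0,0,0,0,0],[0,0,0,0,0],[0,0,0,0,0]]

```text
clock: 3.17
position: [502.9, 387.0, 8.0]
ee_rot: [0.988, -0.152, 0.008, -0.009]
contact_force: [0.5, -0.1, -0.6]
gripper_width: 38.9
```

```bash
python3 -c "
from h import *
togo((503.2,386.8,8))"
```

```text
to go cm [ 0.04  0.01 -0.  ] yaw_x deg -17.51 tilt [0.0182 0.0149] pos [502.9 387.    8. ] F [ 0.5 -0.1 -0.6] w 38.9 j [ 0.91  0.62 -0.23  0.01 -0.7   0.35] t 3.17
```

Request:
send_rows:
  steps:
    - [[0,0,-1,0,0],[0,0,-2,0,0],[0,0,-2.5,0,0],[0,0,-2.5,0,0],[0,0,-2.5,0,0],[0,0,-2.5,0,0],[0,0,-2,0,0],[0,0,-1,0,0],[0,0,0,0,0]]

```text
clock: 3.92
position: [498.8, 382.9, 177.4]
ee_rot: [0.988, -0.153, 0.007, -0.007]
contact_force: [0.6, 0.5, -1.0]
gripper_width: 38.8
```

```bash
python3 -c "
from h import *
togo((628.5,183.3,160))"
```

```text
to go cm [18.37 15.14  1.7 ] yaw_x deg -17.58 tilt [0.015  0.0115] pos [498.8 382.9 177.4] F [ 0.6  0.5 -1. ] w 38.8 j [ 0.91  0.42 -0.08  0.01 -1.05  0.35] t 3.92
```

Request:
send_rows:
  steps:
    - [[1.5,1.2,0,0,0],[2.5,2.0,0,0,0],[2.8,2.3,0,0,0],[2.8,2.3,0,0,0],[2.8,2.3,0,0,0],[2.5,2.0,0,0,0],[1.5,1.2,0,0,0],[0.5,0.4,0,0,0],[0,0,0,0,0]]

```text
clock: 4.67
position: [618.0, 193.3, 166.1]
ee_rot: [0.988, -0.151, -0.001, -0.004]
contact_force: [-0.6, -0.0, -1.6]
gripper_width: 38.7
```

```bash
python3 - <<'E'
from h import *
togo((628.5,183.3,160))
for n in("top","scene"):
    K,Rw,o,i,d=cam(n); cv2.imwrite(f"pics/{n}2.png",i); P=cloud(K,Rw,o,d)
    c=arm.read_state()["position"]
    for lo,hi in((140,175),):
        m=(np.hypot(P[...,0]-c[0],P[...,1]-c[1])<65)&(P[...,2]>lo)&(P[...,2]<hi); q=P[m]
        if len(q)>20: print(n,lo,hi,len(q),q.min(0).round(),q.max(0).round())
togo((628.5,183.3,160))
K,Rw,o,i,d=cam("wrist"); cv2.imwrite("pics/w2.png",i)
E
```

```text
to go cm [1.31 0.65 0.6 ] yaw_x deg -17.41 tilt [-0.0002  0.0072] pos [618.  193.3 166.1] F [-0.6 -0.  -1.6] w 38.7 j [ 0.55  0.47 -0.02 -0.01 -1.07  0.72] t 4.67
top 140 175 623 [564. 145. 158.] [616. 243. 175.]
scene 140 175 1030 [563. 143. 156.] [670. 248. 175.]
 to go cm [1.43 0.78 0.62] yaw_x deg -17.29 tilt [-0.0003  0.0075] pos [617.1 195.  166.3] F [ 0.1  0.2 -0.9] w 38.7 j [ 0.55  0.47 -0.02 -0.01 -1.07  0.72] t 4.77
```

View pics/w2.png

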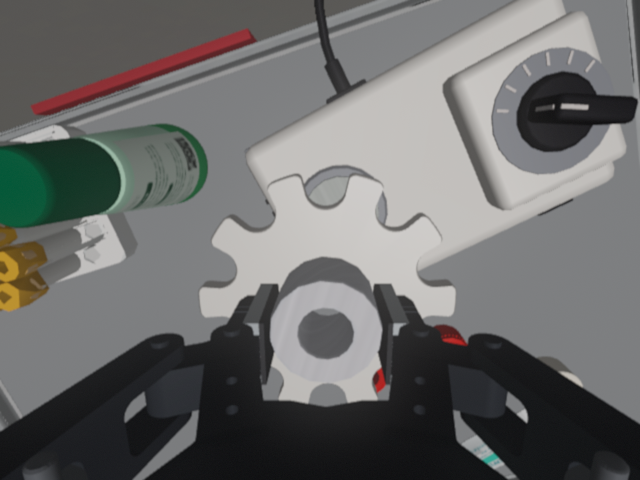

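The wrist view has the hub in the grip at (325,320), with the drive plate at (345,190), the knob at (560,110) and the bottle clear. The scene cloud puts the carrier centre within 1 mm of the TCP. I'll align over the spindle.

Request:
send_rows:
  steps:
    - [[1.2,0.6,0,0,0],[0.2,0.1,0,0,0],[0,0,0,0,0]]

```text
clock: 5.07
position: [627.6, 188.0, 166.9]
ee_rot: [0.989, -0.147, -0.0, -0.004]
contact_force: [-0.6, 0.4, -1.0]
gripper_width: 38.7
```

```bash
python3 -c "
from h import *
togo((628.6,183.2,140))"
```

```text
to go cm [0.25 0.45 2.69] yaw_x deg -16.89 tilt [0.0006 0.0084] pos [627.6 188.  166.9] F [-0.6  0.4 -1. ] w 38.7 j [ 0.53  0.48 -0.   -0.01 -1.08  0.75] t 5.07
```

Request:
send_rows:
  steps:
    - [[0.25,0.5,1.0,0,0],[0,0,0.7,0,0],[0,0,0,0,0]]

```text
clock: 5.32
position: [628.0, 184.1, 148.7]
ee_rot: [0.989, -0.146, -0.0, -0.005]
contact_force: [0.2, 0.4, -1.8]
gripper_width: 38.9
```

```bash
python3 -c "
from h import *
togo((628.6,183.2,125))"
```

```text
to go cm [0.09 0.09 2.37] yaw_x deg -16.76 tilt [0.0014 0.0095] pos [628.  184.1 148.7] F [ 0.2  0.4 -1.8] w 38.9 j [ 0.53  0.49 -0.03 -0.01 -1.04  0.75] t 5.32
```

Request:
send_rows:
  steps:
    - [[0.1,0.15,0.8,0,0],[0,0,0.8,0,0],[0,0,0.6,0,0]]

```text
clock: 5.57
position: [628.8, 182.7, 125.7]
ee_rot: [0.989, -0.145, 0.001, -0.005]
contact_force: [0.9, -1.6, -0.5]
gripper_width: 38.7
```

```bash
python3 -c "
from h import *
togo((628.6,183.2,66))"
```

```text
to go cm [-0.04  0.02  5.97] yaw_x deg -16.7 tilt [0.0031 0.0095] pos [628.8 182.7 125.7] F [ 0.9 -1.6 -0.5] w 38.7 j [ 0.53  0.52 -0.05 -0.01 -0.99  0.76] t 5.57
```

Threaded, with forces small. I'll continue down.

Request:
send_rows:
  steps:
    - [[0,0,1.0,0,0],[0,0,1.0,0,0],[0,0,1.0,0,0],[0,0,0.8,0,0]]

```text
clock: 5.9
position: [628.7, 182.4, 83.7]
ee_rot: [0.989, -0.145, 0.001, -0.004]
contact_force: [0.8, -0.8, -1.2]
gripper_width: 38.7
```

```bash
python3 -c "
from h import *
togo((628.6,183.2,66))"
```

```text
to go cm [-0.03 -0.06  1.77] yaw_x deg -16.72 tilt [0.0026 0.0087] pos [628.7 182.4  83.7] F [ 0.8 -0.8 -1.2] w 38.7 j [ 0.53  0.56 -0.1  -0.01 -0.91  0.76] t 5.9
```

Request:
send_rows:
  steps:
    - [[0,0,0.8,0,0],[0,0,0.5,0,0],[0,0,0.4,0,0],[0,0,0.2,0,0]]

```text
clock: 6.23
position: [628.6, 182.2, 65.9]
ee_rot: [0.99, -0.144, 0.0, -0.003]
contact_force: [-5.5, -1.7, 11.8]
gripper_width: 38.7
```

```bash
python3 -c "
from h import *
togo((628.6,183.2,66))"
```

```text
to go cm [-0.03 -0.09 -0.01] yaw_x deg -16.58 tilt [0.0012 0.0054] pos [628.6 182.2  65.9] F [-5.5 -1.7 11.8] w 38.7 j [ 0.53  0.58 -0.11 -0.01 -0.88  0.76] t 6.23
```

It's seated: 12 N upward with the TCP at z 65.9. Releasing and lifting.

Request:
send_rows:
  steps:
    - [[0,0,-0.05,0,0.7],[0,0,0,0,0.8],[0,0,0,0,0.8],[0,0,-1,0,0.8],[0,0,-2.5,0,0.8],[0,0,-3,0,0.8],[0,0,-3,0,0.8],[0,0,-2,0,0.8],[0,0,-1,0,1],[0,0,0,0,1]]

```text
clock: 7.07
position: [629.0, 182.4, 198.9]
ee_rot: [0.99, -0.144, 0.001, -0.003]
contact_force: [-0.3, -0.3, -0.4]
gripper_width: 85.6
```

```bash
python3 - <<'E'
from h import *
for n in("wrist","scene"):
    K,Rw,o,i,d=cam(n); P=cloud(K,Rw,o,d); cv2.imwrite(f"pics/{n}3.png",i)
    for a in((75,55,75),(30,86,100),(14,110,135)):
        try: print(n,a,circ(P,d,(628.5,183),*a))
        except Exception as e: print(n,a,e)
    m=(np.hypot(P[...,0]-628.5,P[...,1]-183)<60)&(P[...,2]>55)&(P[...,2]<75); q=P[m]; print("plate fit",np.linalg.lstsq(np.c_[q[:,:2]-(628.5,183),np.ones(len(q))],q[:,2],rcond=None)[0].round(3))
togo((382,228,150))
E
```

```text
wrist (75, 55, 75) ((628.7, 182.1, 54.2), (array([629.1, 181.7]), np.float64(47.5)), np.float64(66.0), 568)
wrist (30, 86, 100) ((628.9, 181.8, 19.9), (array([629.1, 181.7]), np.float64(19.4)), np.float64(92.4), 159)
wrist (14, 110, 135) ((629.7, 180.7, 8.2), (array([629.9, 180.5]), np.float64(7.8)), np.float64(119.0), 81)
plate fit [-1.0000e-03  0.0000e+00  6.7342e+01]
scene (75, 55, 75) ((628.4, 183.6, 55.1), (array([628.2, 182.9]), np.float64(44.5)), np.float64(64.1), 236)
scene (30, 86, 100) ((628.4, 182.9, 20.4), (array([627.5, 184. ]), np.float64(17.1)), np.float64(91.9), 60)
scene (14, 110, 135) ((629.3, 182.3, 7.8), (array([628.3, 183.1]), np.float64(6.4)), np.float64(119.3), 26)
plate fit [ 4.0000e-03 -6.0000e-03  6.5163e+01]
 to go cm [-24.84   2.61   4.65] yaw_x deg -16.57 tilt [-0.0021  0.0044] pos [627.6 182.  195.8] F [ 0.1 -0.  -0.1] w 85.1 j [ 0.53  0.46  0.03 -0.01 -1.15  0.76] t 7.17
```

The carrier is home: plate top at z 66, level, with hub and post centres within about 1 mm. Next, the collar.

Request:
send_rows:
  steps:
    - [[-1.5,0.2,0,0,0.8],[-3,0.3,0,0,0.8],[-3.3,0.4,0,0,0.8],[-3.3,0.4,0,0,0.8],[-3.3,0.4,0.5,0,0.8],[-3.3,0.4,1,0,0.8],[-3,0.3,1.5,0,0.8],[-2,0.2,1.5,0,0.8],[-1.2,0.1,1,0,0.8],[0,0,0,0,0.8]]

```text
clock: 8.0
position: [371.2, 216.4, 120.9]
ee_rot: [0.989, -0.148, -0.015, 0.011]
contact_force: [-0.1, -0.4, -0.6]
gripper_width: 68.4
```

```bash
python3 - <<'E'
from h import *
K,Rw,o,i,d=cam("wrist"); P=cloud(K,Rw,o,d); cv2.imwrite("pics/w4.png",i)
print(circ(P,d,(382,228),30,18,32))
togo((382,228,90))
E
```

```text
((381.4, 225.7, 18.9), (array([381.9, 225.5]), np.float64(18.0)), np.float64(23.0), 176)
 to go cm [ 0.66 -1.43  3.11] yaw_x deg -17.04 tilt [-0.0308 -0.0164] pos [372.4 216.7 121.6] F [-1.4 -0.4 -0.7] w 68.4 j [ 0.9   0.2  -0.57 -0.02 -0.83  0.39] t 8.05
```

Request:
send_rows:
  steps:
    - [[0.7,-1.0,1.0,0,0.8],[0.2,-0.2,2.0,0,0.8],[0,0,1.5,0,0.8],[0,0,0.5,0,0.8],[0,0,0,0,0.8]]

```text
clock: 8.47
position: [387.0, 225.8, 68.7]
ee_rot: [0.989, -0.148, -0.013, 0.011]
contact_force: [-0.3, -0.2, -0.5]
gripper_width: 68.2
```

```bash
python3 - <<'E'
from h import *
K,Rw,o,i,d=cam("wrist"); P=cloud(K,Rw,o,d)
print(circ(P,d,(382,228),30,18,32))
togo((382,227,20))
E
```

```text
((381.6, 225.7, 18.8), (array([382.1, 225.5]), np.float64(18.0)), np.float64(22.7), 214)
 to go cm [-0.41 -0.07  4.93] yaw_x deg -17.01 tilt [-0.0287 -0.0165] pos [387.1 225.9  69.2] F [ 0.3 -0.5 -0. ] w 68.5 j [ 0.88  0.31 -0.6  -0.02 -0.7   0.4 ] t 8.52
```

Request:
send_rows:
  steps:
    - [[-0.4,0,1.0,0,0.8],[0,0,1.5,0,0.8],[0,0,1.5,0,0.8],[0,0,0.5,0,0.7],[0,0,0,0,0.65]]

```text
clock: 8.93
position: [386.6, 229.1, 27.0]
ee_rot: [0.989, -0.148, -0.01, 0.006]
contact_force: [0.5, -0.1, -0.4]
gripper_width: 55.7
```

```bash
python3 - <<'E'
from h import *
togo((381.8,226.5,2))
E
```

```text
to go cm [-0.34  0.35  2.51] yaw_x deg -17.04 tilt [-0.0214 -0.0095] pos [386.6 229.1  27. ] F [ 0.5 -0.1 -0.4] w 55.7 j [ 0.89  0.38 -0.64 -0.02 -0.57  0.4 ] t 8.93
```

Request:
send_rows:
  steps:
    - [[-0.4,0.4,0.8,0,0.65],[0,0,0.8,0,0.65],[0,0,0.3,0,0.65]]

```text
clock: 9.18
position: [383.7, 228.4, 10.4]
ee_rot: [0.989, -0.148, -0.008, 0.003]
contact_force: [-0.2, -0.4, -0.1]
gripper_width: 55.3
```

```bash
python3 - <<'E'
from h import *
togo((381.8,226.5,2))
E
```

```text
to go cm [-0.12  0.24  0.85] yaw_x deg -16.99 tilt [-0.0164 -0.0045] pos [383.7 228.4  10.4] F [-0.2 -0.4 -0.1] w 55.3 j [ 0.9   0.41 -0.67 -0.02 -0.51  0.4 ] t 9.18
```

Request:
send_rows:
  steps:
    - [[-0.15,0.2,0.5,0,0.6],[0,0.05,0.2,0,0.55],[0,0,0.05,0,0.5]]

```text
clock: 9.43
position: [382.4, 227.2, 3.2]
ee_rot: [0.989, -0.148, -0.007, 0.003]
contact_force: [-0.5, -0.3, -0.7]
gripper_width: 42.6
```

```bash
python3 - <<'E'
from h import *
togo((381.8,226.5,2))
E
```

```text
to go cm [-0.04  0.09  0.12] yaw_x deg -16.97 tilt [-0.0147 -0.0029] pos [382.4 227.2   3.2] F [-0.5 -0.3 -0.7] w 42.6 j [ 0.9   0.42 -0.68 -0.02 -0.49  0.4 ] t 9.43
```

Request:
send_rows:
  steps:
    - [[0,0.05,0.05,0,0.3],[0,0,0,0,0],[0,0,0,0,0],[0,0,0,0,0]]

```text
clock: 9.77
position: [382.7, 227.2, 3.6]
ee_rot: [0.989, -0.147, -0.007, 0.002]
contact_force: [-0.2, -0.4, -1.5]
gripper_width: 33.5
```

```bash
python3 - <<'E'
from h import *
togo((381.8,226.5,2))
E
```

```text
to go cm [-0.07  0.09  0.17] yaw_x deg -16.96 tilt [-0.0139 -0.0022] pos [382.7 227.2   3.6] F [-0.2 -0.4 -1.5] w 33.5 j [ 0.9   0.42 -0.68 -0.02 -0.49  0.4 ] t 9.77
```

Request:
send_rows:
  steps:
    - [[0,0,-1,0,0],[0,0,-2,0,0],[0,0,-2.5,0,0],[0,0,-2.5,0,0],[0,0,-2.5,0,0],[0,0,-2.5,0,0],[0,0,-2.5,0,0],[0,0,-2,0,0],[0,0,-1,0,0],[0,0,0,0,0]]

```text
clock: 10.6
position: [383.5, 225.2, 195.1]
ee_rot: [0.989, -0.148, -0.009, 0.005]
contact_force: [0.0, -0.4, -1.0]
gripper_width: 33.4
```

```bash
python3 - <<'E'
from h import *
K,Rw,o,i,d=cam("wrist"); cv2.imwrite("pics/w5.png",i); K,Rw,o,j,d=cam("scene"); P=cloud(K,Rw,o,d)
s=arm.read_state(); c=s["position"]
uv,_=cv2.projectPoints(np.array([c]),cv2.Rodrigues(Rw.T)[0],-Rw.T@o,K,None); u,v=uv.ravel().astype(int)
cr=cv2.resize(j[max(v-60,0):v+40,u-65:u+68],(640,480)); cv2.imwrite("pics/c5.png",np.hstack([cv2.resize(i,(400,300)),cv2.resize(cr,(400,300))]))
togo((628.6,182.6,160))
E
```

```text
to go cm [24.82 -3.31  2.74] yaw_x deg -17.1 tilt [-0.0235 -0.0112] pos [382.4 224.3 192.7] F [-0.1  0.2 -1.9] w 33.3 j [ 0.89  0.12 -0.45 -0.01 -1.02  0.39] t 10.7
```

View pics/c5.png

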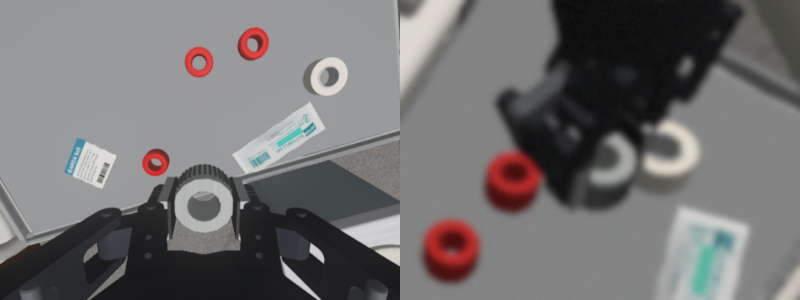

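The left half shows the ribbed steel collar held square in the jaws at (203,205), and the bystanders untouched. Carrying it to the spindle.

Request:
send_rows:
  steps:
    - [[1.5,-0.2,0,0,0],[2.8,-0.4,0,0,0],[3.3,-0.4,0,0,0],[3.3,-0.4,0,0,0],[3.3,-0.4,0,0,0],[3.3,-0.4,0,0,0],[2.8,-0.4,0,0,0],[2,-0.3,0,0,0],[0.7,-0.1,0,0,0],[0,0,0,0,0]]

```text
clock: 11.53
position: [611.7, 177.9, 162.8]
ee_rot: [0.988, -0.148, -0.026, 0.018]
contact_force: [0.3, 0.6, -1.7]
gripper_width: 33.4
```

```bash
python3 - <<'E'
from h import *
K,Rw,o,i,d=cam("wrist"); P=cloud(K,Rw,o,d); s=arm.read_state(); M=R.from_quat(s["ee_rot"]).as_matrix(); c=s["position"]
Q=(P-c)@M  # tool frame
m=(d>0)&(np.hypot(Q[...,0],Q[...,1])<24)&(Q[...,2]>-32)&(Q[...,2]<5)
q=Q[m]; print("z hist",np.histogram(q[:,2],bins=np.arange(-32,6,3)))
print("ring (tool frame)",circ(Q,d,(0,0),24,-27,-19))
K,Rw,o,j,d=cam("scene"); P=cloud(K,Rw,o,d)
togo((628.6,182.6,160))
E
```

```text
z hist (array([ 257,  233, 4597, 1040,  672,  522,  506,  472,  420,  329,  135,
          3]), array([-32, -29, -26, -23, -20, -17, -14, -11,  -8,  -5,  -2,   1,   4]))
ring (tool frame) ((4.4, 0.0, 22.2), (array([ 1.4, -0.1]), np.float64(18.5)), np.float64(-22.7), 434)
 to go cm [ 1.68 -0.97  0.22] yaw_x deg -17.05 tilt [-0.0573 -0.0275] pos [609.9 178.3 163.4] F [ 0.6  0.  -2. ] w 33.7 j [ 0.54  0.48 -0.01 -0.01 -1.14  0.74] t 11.63
```

Request:
send_rows:
  steps:
    - [[1.0,-0.5,-0.3,0,0],[0.5,-0.4,-0.3,0,0],[0,0,0,0,0]]

```text
clock: 11.88
position: [623.4, 183.7, 168.2]
ee_rot: [0.989, -0.146, -0.028, 0.019]
contact_force: [0.1, -0.2, -1.0]
gripper_width: 33.3
```

```bash
python3 - <<'E'
from h import *
togo((628.6,182.6,140))
K,Rw,o,i,d=cam("wrist"); P=cloud(K,Rw,o,d); s=arm.read_state(); M=R.from_quat(s["ee_rot"]).as_matrix(); c=s["position"]
Q=(P-c)@M
m=(d>0)&(np.hypot(Q[...,0],Q[...,1])<21)&(Q[...,2]>-25.5)&(Q[...,2]<-20)
q=Q[m]; print("face z",np.percentile(q[:,2],[10,50,90]).round(1),"bbox",np.percentile(q,[.5,99.5],axis=0).round(1).tolist())
# bore: inner contour of face mask
ct,h=cv2.findContours(m.astype(np.uint8),cv2.RETR_CCOMP,cv2.CHAIN_APPROX_NONE)
k=[c for c,hh in zip(ct,h[0]) if hh[3]>=0]; b=max(k,key=cv2.contourArea)[:,0]; e=cv2.fitEllipse(b); print("bore px",e)
Pc=Q[b[:,1],b[:,0]]; print("bore pts centre tool",((Pc.min(0)+Pc.max(0))/2).round(1),np.ptp(Pc,0).round(1))
togo((628.6,182.6,140))
E
```

```text
to go cm [ 0.67 -0.17  2.78] yaw_x deg -16.9 tilt [-0.0609 -0.0286] pos [623.4 183.7 168.2] F [ 0.1 -0.2 -1. ] w 33.3 j [ 0.53  0.51  0.04 -0.01 -1.17  0.75] t 11.88
face z [-24.7 -23.8 -22.2] bbox [[-17.2, -17.0, -25.4], [17.3, 16.6, -20.2]]
bore px ((325.5679626464844, 326.2794494628906), (43.46057891845703, 51.3030891418457), 89.30689239501953)
bore pts centre tool [ -0.2  -0.3 -22.6] [19.9 19.   5. ]
 to go cm [ 0.73 -0.2   2.76] yaw_x deg -16.91 tilt [-0.0618 -0.0286] pos [622.7 183.6 168. ] F [-0.7 -0.1 -1. ] w 33.5 j [ 0.53  0.51  0.04 -0.01 -1.17  0.75] t 11.93
```

Request:
send_rows:
  steps:
    - [[0.7,-0.2,0.8,0,0],[0.1,-0.1,0.8,0,0],[0,0,0.6,0,0]]

```text
clock: 12.18
position: [629.3, 184.8, 146.5]
ee_rot: [0.989, -0.145, -0.027, 0.017]
contact_force: [0.3, -0.5, -0.9]
gripper_width: 33.4
```

```bash
python3 - <<'E'
from h import *
togo((628.6,182.4,125))
E
```

```text
to go cm [0.1  0.16 2.16] yaw_x deg -16.78 tilt [-0.0583 -0.0263] pos [629.3 184.8 146.5] F [ 0.3 -0.5 -0.9] w 33.4 j [ 0.53  0.53  0.03 -0.01 -1.13  0.75] t 12.18
```

Request:
send_rows:
  steps:
    - [[0.1,0.1,0.7,0,0],[0.05,0,0.7,0,0],[0,0,0.5,0,0]]

```text
clock: 12.43
position: [628.7, 182.2, 125.0]
ee_rot: [0.989, -0.145, -0.027, 0.018]
contact_force: [-1.0, -1.6, 12.3]
gripper_width: 33.6
```

```bash
python3 - <<'E'
from h import *
togo((628.6,182.4,97))
E
```

```text
to go cm [ 0.12 -0.14  2.8 ] yaw_x deg -16.74 tilt [-0.0591 -0.0279] pos [628.7 182.2 125. ] F [-1.  -1.6 12.3] w 33.6 j [ 0.53  0.55  0.   -0.01 -1.09  0.76] t 12.43
```

```bash
python3 - <<'E'
from h import *
K,Rw,o,i,d=cam("wrist"); P=cloud(K,Rw,o,d); s=arm.read_state(); M=R.from_quat(s["ee_rot"]).as_matrix(); c=s["position"]
Q=(P-c)@M
m=(d>0)&(np.hypot(Q[...,0],Q[...,1])<9)&(Q[...,2]>-15)&(Q[...,2]<5); q=P[m]
print(m.sum(),"z",np.percentile(q[:,2],[5,50,95]).round(1) if m.sum() else "")
t=q[q[:,2]>np.percentile(q[:,2],95)-2.5]; print("tip",t.mean(0).round(1),t.min(0).round(1),t.max(0).round(1))
cv2.imwrite("pics/w6.png",cv2.resize(i[240:420,225:425],(640,576),interpolation=cv2.INTER_CUBIC))
togo((628.6,182.4,97))
E
```

```text
114 z [123.2 128.8 129.9]
tip [626.8 181.9 129.1] [624.5 178.3 127.8] [629.  185.6 130.9]
 to go cm [ 0.11 -0.15  2.74] yaw_x deg -16.75 tilt [-0.0593 -0.0282] pos [628.8 182.  124.4] F [ 4.5 -3.  -4.3] w 33.4 j [ 0.53  0.55  0.   -0.01 -1.09  0.76] t 12.48
```

View pics/w6.png

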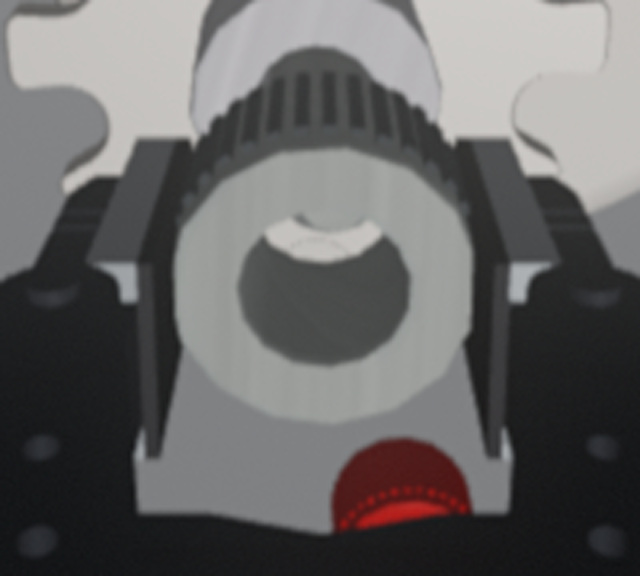

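The crop has the post tip inside the bore at (323,235), in line with the bore centre column (325), so the collar is on the cone. I'll continue down gently.

Request:
send_rows:
  steps:
    - [[0.03,-0.02,0.5,0,0],[0.03,-0.02,0.5,0,0]]

```text
clock: 12.65
position: [629.3, 181.5, 114.1]
ee_rot: [0.989, -0.145, -0.027, 0.018]
contact_force: [0.3, -0.0, -1.9]
gripper_width: 33.6
```

```bash
python3 - <<'E'
from h import *
togo((628.6,182.0,97))
E
```

```text
to go cm [ 0.   -0.1   1.71] yaw_x deg -16.78 tilt [-0.0583 -0.0281] pos [629.3 181.5 114.1] F [ 0.3 -0.  -1.9] w 33.6 j [ 0.52  0.56 -0.01 -0.01 -1.07  0.76] t 12.65
```

Past the shoulder with no force. On down to the hub.

Request:
send_rows:
  steps:
    - [[0.0,-0.04,0.6,0,0],[0.0,-0.04,0.5,0,0],[0,0,0.3,0,0]]

```text
clock: 12.9
position: [629.0, 181.3, 98.4]
ee_rot: [0.989, -0.145, -0.027, 0.018]
contact_force: [1.7, -0.6, -0.1]
gripper_width: 33.4
```

```bash
python3 - <<'E'
from h import *
togo((628.6,182.0,97))
E
```

```text
to go cm [-0.05 -0.06  0.14] yaw_x deg -16.8 tilt [-0.0579 -0.0286] pos [629.  181.3  98.4] F [ 1.7 -0.6 -0.1] w 33.4 j [ 0.53  0.57 -0.03 -0.   -1.03  0.76] t 12.9
```

Request:
send_rows:
  steps:
    - [[0,0,0.25,0,0],[0,0,0.2,0,0]]

```text
clock: 13.07
position: [629.6, 181.6, 97.9]
ee_rot: [0.989, -0.144, -0.025, 0.018]
contact_force: [-3.6, -1.0, 9.2]
gripper_width: 33.7
```

```bash
python3 - <<'E'
from h import *
togo((628.6,182.0,97))
E
```

```text
to go cm [-0.1  -0.02  0.09] yaw_x deg -16.67 tilt [-0.0553 -0.0293] pos [629.6 181.6  97.9] F [-3.6 -1.   9.2] w 33.7 j [ 0.53  0.57 -0.03 -0.   -1.03  0.76] t 13.07
```

On the hub, with 9 N contact. Releasing and lifting clear.

Request:
send_rows:
  steps:
    - [[0,0,0,0,0.4],[0,0,0,0,0.7],[0,0,0,0,0.8],[0,0,0,0,0.8],[0,0,-1,0,0.8],[0,0,-2.5,0,0.8],[0,0,-3,0,0.8],[0,0,-2,0,0.8],[0,0,-1,0,0.8],[0,0,0,0,0.8]]

```text
clock: 13.9
position: [633.9, 185.6, 197.3]
ee_rot: [0.989, -0.144, -0.027, 0.019]
contact_force: [0.4, -0.2, 0.9]
gripper_width: 68.2
```

```bash
python3 - <<'E'
from h import *
for n in("wrist","scene"):
    K,Rw,o,i,d=cam(n); P=cloud(K,Rw,o,d); cv2.imwrite(f"pics/{n}7.png",i)
    for a in((75,60,75),(28,112,124),(12,124,135)):
        try: print(n,a,circ(P,d,(628.8,182),*a))
        except Exception as e: print(n,a,e)
    r=np.hypot(P[...,0]-628.8,P[...,1]-182); 
    for lo,hi,r0,r1 in((110,126,11,17),(58,75,24,52)):
        q=P[(r>r0)&(r<r1)&(P[...,2]>lo)&(P[...,2]<hi)]; print("plane",lo,len(q),np.linalg.lstsq(np.c_[q[:,:2]-(628.8,182),np.ones(len(q))],q[:,2],rcond=None)[0].round(3))
    if n=="wrist":
        # selector bar
        m=((np.hypot(P[...,0]-654,P[...,1]-45)<32)&(P[...,2]>100)&(P[...,2]<125)).astype(np.uint8)
        q=P[m>0][:,:2].astype(np.float32); print("bar",cv2.minAreaRect(q),len(q))
togo((654,45,180))
E
```

```text
wrist (75, 60, 75) ((628.7, 182.0, 54.2), (array([629.5, 181.6]), np.float64(43.7)), np.float64(66.6), 746)
wrist (28, 112, 124) ((628.5, 181.6, 19.1), (array([629.2, 181.5]), np.float64(18.0)), np.float64(116.6), 184)
wrist (12, 124, 135) ((630.0, 180.5, 7.8), (array([630.1, 180.5]), np.float64(7.0)), np.float64(125.0), 76)
plane 110 1271 [-2.00000e-03 -6.00000e-03  1.21029e+02]
plane 58 7248 [-1.0000e-03  0.0000e+00  6.7275e+01]
bar ((654.757080078125, 43.5226936340332), (40.89585494995117, 13.017991065979004), 70.28145599365234) 1660
scene (75, 60, 75) ((628.9, 182.7, 54.4), (array([627. , 184.2]), np.float64(43.7)), np.float64(65.0), 217)
scene (28, 112, 124) ((628.0, 182.6, 18.9), (array([627.6, 182.7]), np.float64(17.4)), np.float64(116.1), 49)
scene (12, 124, 135) ((627.7, 182.1, 6.8), (array([628.7, 182.6]), np.float64(5.2)), np.float64(126.1), 15)
plane 110 101 [ 2.10000e-02 -1.40000e-02  1.18876e+02]
plane 58 818 [ 2.000e-03 -2.000e-03  6.504e+01]
 to go cm [ 6.14 12.75  1.75] yaw_x deg -16.68 tilt [-0.063  -0.0306] pos [632.6 185.2 194.6] F [ 0.   0.1 -0.4] w 68.6 j [ 0.53  0.5   0.11 -0.01 -1.24  0.76] t 14.0
```

View pics/wrist7.png

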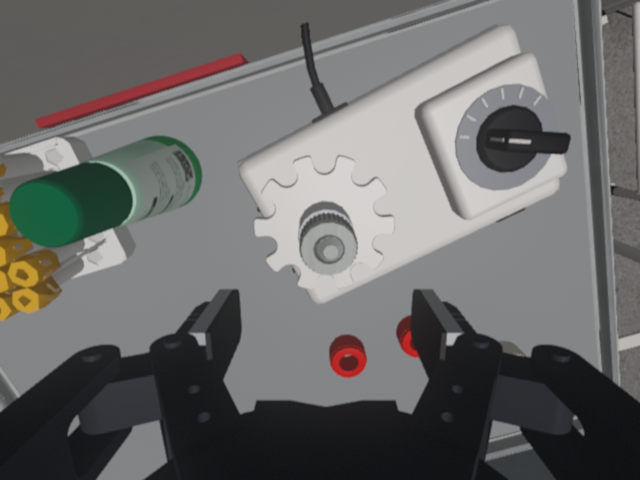

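Collar top is at z 121 and level, matching the plate's ~1 mm bias, so both parts are home and let go. In the view the collar is on the post at (330,240). The selector bar is at (525,142), pointer end left, with a bar yaw of 70.3°. Moving above the knob now.

Request:
send_rows:
  steps:
    - [[0.7,1.4,0,0,0.6],[1.3,2.7,0,0,0.6],[1.4,3.0,0,0,0.6],[1.4,3.0,0,0,0.6],[1.0,2.0,0,0,0.6],[0.3,0.6,0,0.12,0.6],[0,0,0,0.12,0.5],[0,0,0,0.12,0.5],[0,0,0,0.12,0.5],[0,0,0,0.12,0.5]]

```text
clock: 14.83
position: [647.6, 31.7, 181.4]
ee_rot: [0.898, -0.438, -0.034, 0.037]
contact_force: [-0.3, -0.3, 0.3]
gripper_width: 42.8
```

Request:
send_rows:
  steps:
    - [[0,0,0,0.12,0.5],[0,0,0,0.12,0.5],[0,0,0,0.12,0.5],[0,0,0,0.12,0.5],[0,0,0,0.12,0.5],[0,0,0,0.12,0.5],[0,0,0,0.1,0.5]]

```text
clock: 15.42
position: [640.6, 24.4, 169.1]
ee_rot: [-0.634, 0.771, 0.021, -0.058]
contact_force: [-0.1, 0.2, -0.1]
gripper_width: 42.8
```

```bash
python3 - <<'E'
from h import *
K,Rw,o,i,d=cam("wrist"); P=cloud(K,Rw,o,d)
m=((np.hypot(P[...,0]-654,P[...,1]-45)<32)&(P[...,2]>100)&(P[...,2]<125)&(d>0)).astype(np.uint8)
q=P[m>0][:,:2].astype(np.float32); print("bar",cv2.minAreaRect(q) if len(q)>20 else "",len(q))
togo((654.4,44.5,150))
E
```

```text
bar ((654.0237426757812, 42.2675895690918), (40.09029006958008, 13.185365676879883), 70.02688598632812) 1646
 to go cm [-2.36 -1.17  1.6 ] yaw_x deg -101.04 tilt [-0.1173 -0.0411] pos [640.4  24.3 168.6] F [-0.3 -0.9 -0.4] w 42.6 j [ 0.29  0.52  0.05  0.01 -1.23 -0.49] t 15.47
```

```bash
cat >> h.py <<'E'
def js():
    s=arm.read_state(); print("j",s["joints"].round(4),"eff",s["joint_efforts"].round(2),"vel",s["joint_vel"].round(3))
E
python3 -c "
from h import *
js()"
```

```text
j [ 0.2926  0.5173  0.0541  0.0058 -1.2322 -0.491 ] eff [  0.25 -46.01  18.64   4.22  -0.22  -0.28] vel [ 0.004 -0.001  0.004 -0.001 -0.003  0.259]
```

Request:
send_rows:
  steps:
    - [[0,0,0,0,0.5],[0,0,0,0,0.5],[0,0,0,0,0.5],[0,0,0,0,0.5]]

```text
clock: 15.8
position: [638.5, 22.4, 165.2]
ee_rot: [-0.635, 0.769, 0.023, -0.061]
contact_force: [0.1, 0.2, -0.7]
gripper_width: 42.4
```

```bash
python3 -c "
from h import *
js(); togo((654,43.5,150))"
```

```text
j [ 0.2902  0.5202  0.0498  0.0053 -1.2317 -0.4825] eff [-3.000e-02 -4.478e+01  1.783e+01  4.030e+00 -2.600e-01 -1.000e-02] vel [-0.004  0.002 -0.005  0.001  0.002  0.018]
 to go cm [-2.46 -1.28  1.23] yaw_x deg -100.68 tilt [-0.124  -0.0423] pos [638.5  22.4 165.2] F [ 0.1  0.2 -0.7] w 42.4 j [ 0.29  0.52  0.05  0.01 -1.23 -0.48] t 15.8
```

Request:
send_rows:
  steps:
    - [[0,0,-2,0,0.5],[0,0,-2,0,0.5],[0,0,0,0,0.5]]

```text
clock: 16.05
position: [642.5, 23.6, 204.1]
ee_rot: [-0.637, 0.768, 0.024, -0.064]
contact_force: [0.4, -0.9, 1.1]
gripper_width: 42.7
```

```bash
python3 -c "
from h import *
js(); togo((654,43.5,150))"
```

```text
j [ 0.2902  0.5011  0.1177  0.005  -1.3239 -0.4787] eff [ 3.000e-02 -4.143e+01  1.699e+01  3.740e+00 -5.300e-01 -1.000e-02] vel [-0.     0.016 -0.052 -0.023  0.029  0.011]
 to go cm [-2.53 -1.39  5.12] yaw_x deg -100.48 tilt [-0.129  -0.0436] pos [642.5  23.6 204.1] F [ 0.4 -0.9  1.1] w 42.7 j [ 0.29  0.5   0.12  0.01 -1.32 -0.48] t 16.05
```

Request:
send_rows:
  steps:
    - [[0,0,2,0,0.5],[0,0,2,0,0.5],[0,0,0,0,0.5]]

```text
clock: 16.3
position: [638.4, 22.3, 165.2]
ee_rot: [-0.638, 0.768, 0.023, -0.061]
contact_force: [-1.2, 0.2, -0.6]
gripper_width: 42.8
```

```bash
python3 -c "
from h import *
js(); togo((654,43.5,150))"
```

```text
j [ 0.2899  0.5195  0.0488  0.0046 -1.23   -0.4762] eff [ 2.000e-02 -4.804e+01  1.958e+01  4.520e+00  4.000e-02 -1.000e-02] vel [ 0.004 -0.021  0.047  0.02  -0.024  0.008]
 to go cm [-2.45 -1.3   1.22] yaw_x deg -100.36 tilt [-0.1229 -0.0412] pos [638.4  22.3 165.2] F [-1.2  0.2 -0.6] w 42.8 j [ 0.29  0.52  0.05  0.   -1.23 -0.48] t 16.3
```

Request:
send_rows:
  steps:
    - [[-0.6,-0.3,-4,0,0.5],[-0.6,-0.3,-4,0,0.5],[-0.6,-0.3,-4,0,0.5],[-0.6,-0.3,-4,0,0.5]]

```text
clock: 16.63
position: [667.9, 48.6, 312.9]
ee_rot: [-0.637, 0.767, 0.032, -0.075]
contact_force: [2.1, -0.2, -0.0]
gripper_width: 42.7
```

```bash
python3 -c "
from h import *
js(); togo((654,43.5,150))"
```

```text
j [ 0.3122  0.5175  0.412  -0.003  -1.6282 -0.4968] eff [-5.400e-01 -4.766e+01  1.679e+01  4.320e+00  3.600e-01  4.000e-02] vel [ 0.067  0.122  1.341 -0.012 -1.251 -0.063]
 to go cm [-0.47 -1.09 16.31] yaw_x deg -100.27 tilt [-0.1553 -0.047 ] pos [667.9  48.6 312.9] F [ 2.1 -0.2 -0. ] w 42.7 j [ 0.31  0.52  0.41 -0.   -1.63 -0.5 ] t 16.63
```

Request:
send_rows:
  steps:
    - [[0,0,4,0,0.5],[0,0,4,0,0.5],[0,0,4,0,0.5]]

```text
clock: 16.88
position: [672.2, 47.7, 224.1]
ee_rot: [-0.64, 0.767, 0.014, -0.045]
contact_force: [1.2, -0.4, 1.3]
gripper_width: 42.8
```

```bash
python3 -c "
from h import *
js(); togo((654,43.5,150))"
```

```text
j [ 0.3136  0.521   0.2043  0.0078 -1.3492 -0.4953] eff [ 3.000e-02 -4.576e+01  1.980e+01  4.030e+00 -1.060e+00 -0.000e+00] vel [-1.000e-03  1.590e-01 -9.320e-01 -3.400e-02  1.114e+00  5.000e-03]
 to go cm [0.35 1.12 7.55] yaw_x deg -100.17 tilt [-0.0879 -0.0365] pos [672.2  47.7 224.1] F [ 1.2 -0.4  1.3] w 42.8 j [ 0.31  0.52  0.2   0.01 -1.35 -0.5 ] t 16.88
```

Request:
send_rows:
  steps:
    - [[0,0,0,0,0.5]]

```text
clock: 16.97
position: [666.8, 47.3, 215.4]
ee_rot: [-0.64, 0.767, 0.019, -0.052]
contact_force: [-0.9, 0.3, -3.1]
gripper_width: 42.8
```

```bash
python3 -c "
from h import *
js(); togo((654,43.5,150))"
```

```text
j [ 0.3137  0.5257  0.1913  0.0033 -1.3482 -0.4948] eff [-1.100e-01 -5.698e+01  2.422e+01  5.800e+00  4.300e-01 -1.000e-02] vel [ 0.005 -0.055  0.191  0.077 -0.063  0.005]
 to go cm [0.24 0.55 6.65] yaw_x deg -100.17 tilt [-0.1052 -0.0375] pos [666.8  47.3 215.4] F [-0.9  0.3 -3.1] w 42.8 j [ 0.31  0.53  0.19  0.   -1.35 -0.49] t 16.97
```

Request:
send_rows:
  steps:
    - [[0,0,-4,0,0.5]]

```text
clock: 17.05
position: [666.4, 48.1, 247.6]
ee_rot: [-0.639, 0.766, 0.024, -0.061]
contact_force: [1.2, 0.2, -0.5]
gripper_width: 42.6
```

```bash
python3 -c "
from h import *
js(); togo((654,43.5,150))"
```

```text
j [ 3.1390e-01  5.1840e-01  2.5810e-01  7.0000e-04 -1.4411e+00 -4.9410e-01] eff [ -0.38 -49.12  17.77   4.49   0.85  -0.  ] vel [ 0.006 -0.144  0.959  0.007 -1.163  0.007]
 to go cm [0.06 0.02 9.85] yaw_x deg -100.11 tilt [-0.1237 -0.0409] pos [666.4  48.1 247.6] F [ 1.2  0.2 -0.5] w 42.6 j [ 0.31  0.52  0.26  0.   -1.44 -0.49] t 17.05
```

Request:
send_rows:
  steps:
    - [[0,0,0,0,0.5]]

```text
clock: 17.13
position: [670.1, 47.7, 256.3]
ee_rot: [-0.64, 0.766, 0.019, -0.056]
contact_force: [1.8, -0.6, 2.9]
gripper_width: 42.6
```

```bash
python3 -c "
from h import *
js(); togo((654,43.5,150))"
```

```text
j [ 0.3139  0.514   0.2708  0.0061 -1.4464 -0.4937] eff [  0.38 -35.4   14.26   2.93  -0.68  -0.  ] vel [ 0.001  0.057 -0.152 -0.061  0.038  0.005]
 to go cm [ 0.04  0.42 10.75] yaw_x deg -100.06 tilt [-0.1109 -0.0423] pos [670.1  47.7 256.3] F [ 1.8 -0.6  2.9] w 42.6 j [ 0.31  0.51  0.27  0.01 -1.45 -0.49] t 17.13
```

Tilt follows motion lag: continuous fast descents take it out, while stop-and-go ascents barely add any. I'll use that to level the tool.

Request:
send_rows:
  steps:
    - [[0,0,-4,0,0.5],[0,0,0,0,0.5],[0,0,-4,0,0.5],[0,0,0,0,0.5],[0,0,4,0,0.5],[0,0,4,0,0.5],[0,0,4,0,0.5],[0,0,4,0,0.5],[0,0,0,0,0.5]]

```text
clock: 17.88
position: [667.9, 41.6, 182.1]
ee_rot: [-0.642, 0.765, 0.007, -0.042]
contact_force: [-0.6, -0.7, -1.9]
gripper_width: 42.9
```

```bash
python3 -c "
from h import *
togo((654,43.5,150))"
```

```text
to go cm [-0.13  1.19  3.3 ] yaw_x deg -99.86 tilt [-0.0743 -0.0434] pos [667.9  41.6 182.1] F [-0.6 -0.7 -1.9] w 42.9 j [ 0.31  0.53  0.11  0.02 -1.24 -0.49] t 17.88
```

Request:
send_rows:
  steps:
    - [[0,0,-4,0,0.5],[0,0,0,0,0.5],[0,0,-4,0,0.5],[0,0,0,0,0.5],[0,0,-4,0,0.5],[0,0,0,0,0.5],[0,0,-4,0,0.5],[0,0,0,0,0.5]]

```text
clock: 18.55
position: [683.9, 46.2, 344.9]
ee_rot: [-0.644, 0.764, -0.009, -0.026]
contact_force: [-0.5, -0.4, 2.7]
gripper_width: 42.1
```

Request:
send_rows:
  steps:
    - [[0,0,4,0,0.5],[0,0,4,0,0.5],[0,0,4,0,0.5],[0,0,4,0,0.5],[0,0,0,0,0.5]]

```text
clock: 18.97
position: [697.2, 40.1, 212.4]
ee_rot: [-0.645, 0.764, -0.026, -0.0]
contact_force: [-0.9, -0.1, -2.9]
gripper_width: 42.9
```

```bash
python3 -c "
from h import *
togo((654,43.5,150))"
```

```text
to go cm [0.18 4.55 6.07] yaw_x deg -99.64 tilt [ 0.0326 -0.0394] pos [697.2  40.1 212.4] F [-0.9 -0.1 -2.9] w 42.9 j [ 0.31  0.51  0.14  0.05 -1.18 -0.5 ] t 18.97
```

Request:
send_rows:
  steps:
    - [[0,1.2,0.8,0.06,0.5],[0,1.5,1.0,0.06,0.5],[0,1.2,1.0,0.06,0.5],[0,0.3,1.0,0,0.5],[0,0,0,0,0.5]]

```text
clock: 19.38
position: [670.9, 49.8, 194.7]
ee_rot: [-0.573, 0.819, -0.036, 0.018]
contact_force: [-0.1, -0.4, -0.2]
gripper_width: 42.1
```

```bash
python3 - <<'E'
from h import *
K,Rw,o,i,d=cam("wrist"); P=cloud(K,Rw,o,d)
m=((np.hypot(P[...,0]-654,P[...,1]-45)<32)&(P[...,2]>104)&(P[...,2]<125)&(d>0)).astype(np.uint8)
q=P[m>0][:,:2].astype(np.float32); print("bar",cv2.minAreaRect(q) if len(q)>20 else "",len(q),np.median(P[m>0][:,2]))
togo((654.3,43.8,125))
E
```

```text
bar ((654.0897216796875, 42.484283447265625), (40.129032135009766, 12.978890419006348), 69.61239624023438) 1324 116.28323499884917
 to go cm [1.11 2.08 7.03] yaw_x deg -110.07 tilt [ 0.075  -0.0379] pos [672.3  49.8 196.6] F [0.4 0.3 1.5] w 42.6 j [ 0.34  0.46  0.    0.07 -1.06 -0.72] t 19.43
```

Request:
send_rows:
  steps:
    - [[0.3,0.5,-4,0,0.5],[0.3,0.5,-4,0,0.5],[0.2,0.5,-4,0,0.5],[0,0,0,0,0.5]]

```text
clock: 19.77
position: [651.5, 51.1, 324.4]
ee_rot: [-0.575, 0.817, -0.041, 0.024]
contact_force: [1.1, -0.2, 2.5]
gripper_width: 42.9
```

```bash
python3 - <<'E'
from h import *
js(); togo((654.3,43.6,125))
E
```

```text
j [ 0.3564  0.3479  0.1526  0.0698 -1.3094 -0.717 ] eff [ 5.100e-01 -3.128e+01  1.648e+01  3.480e+00 -3.700e-01 -2.000e-02] vel [-0.012  0.035 -0.022 -0.034  0.024  0.019]
 to go cm [ 0.43  1.36 19.9 ] yaw_x deg -109.78 tilt [ 0.0858 -0.0399] pos [651.5  51.1 324.4] F [ 1.1 -0.2  2.5] w 42.9 j [ 0.36  0.35  0.15  0.07 -1.31 -0.72] t 19.77
```

Request:
send_rows:
  steps:
    - [[0.1,0.3,3.5,0,0.5],[0,0,0,0,0.5],[0.1,0.3,3.5,0,0.5],[0,0,0,0,0.5],[0.1,0.3,3.5,0,0.5],[0,0,0,0,0.5]]

```text
clock: 20.27
position: [660.9, 46.9, 238.8]
ee_rot: [-0.577, 0.815, -0.049, 0.036]
contact_force: [-1.5, -0.4, -4.7]
gripper_width: 42.6
```

```bash
python3 - <<'E'
from h import *
js(); togo((654.3,43.6,125))
E
```

```text
j [ 0.3482  0.3883 -0.0049  0.0846 -1.0828 -0.7228] eff [-1.000e-02 -5.011e+01  2.516e+01  6.150e+00  1.010e+00 -3.000e-02] vel [ 0.001 -0.097  0.298  0.127 -0.09   0.014]
 to go cm [ 0.56  1.89 11.23] yaw_x deg -109.38 tilt [ 0.1156 -0.0375] pos [660.9  46.9 238.8] F [-1.5 -0.4 -4.7] w 42.6 j [ 0.35  0.39 -0.    0.08 -1.08 -0.72] t 20.27
```

Request:
send_rows:
  steps:
    - [[0,0,0,0,0.5],[0,0,0,0,0.5]]

```text
clock: 20.43
position: [665.3, 47.0, 246.2]
ee_rot: [-0.577, 0.814, -0.052, 0.04]
contact_force: [0.4, -1.4, -0.5]
gripper_width: 42.5
```

```bash
python3 - <<'E'
from h import *
js(); togo((654.3,43.6,125))
E
```

```text
j [ 0.3479  0.3866  0.0087  0.089  -1.0893 -0.7216] eff [ -0.06 -40.57  19.5    4.46   0.26  -0.  ] vel [-0.003 -0.027  0.111  0.051 -0.025  0.006]
 to go cm [ 0.75  2.5  11.89] yaw_x deg -109.26 tilt [ 0.1253 -0.0384] pos [665.3  47.  246.2] F [ 0.4 -1.4 -0.5] w 42.5 j [ 0.35  0.39  0.01  0.09 -1.09 -0.72] t 20.43
```

Request:
send_rows:
  steps:
    - [[0,0,0,0,0.5],[0,0,0,0,0.5],[0,0,0,0,0.5],[0,0,0,0,0.5]]

```text
clock: 20.77
position: [671.3, 48.3, 258.0]
ee_rot: [-0.578, 0.813, -0.056, 0.049]
contact_force: [-0.0, 0.1, 1.0]
gripper_width: 42.9
```

```bash
python3 - <<'E'
from h import *
js(); togo((654.3,43.6,125))
E
```

```text
j [ 0.348   0.3812  0.0269  0.0925 -1.0942 -0.7208] eff [ -0.   -39.53  19.44   4.37   0.24  -0.  ] vel [ 0.    -0.013  0.03   0.004 -0.007  0.002]
 to go cm [ 1.19  3.4  12.93] yaw_x deg -109.16 tilt [ 0.1438 -0.0351] pos [671.3  48.3 258. ] F [-0.   0.1  1. ] w 42.9 j [ 0.35  0.38  0.03  0.09 -1.09 -0.72] t 20.77
```

Request:
send_rows:
  steps:
    - [[0,2,0,0,0.5],[0,3.5,0,0,0.5],[0,4,0,0,0.5],[0,3.5,0,0,0.5],[0,2,0,0,0.5],[0,1,0,0,0.5]]

```text
clock: 21.27
position: [520.9, 101.4, 236.2]
ee_rot: [-0.576, 0.814, -0.058, 0.053]
contact_force: [0.6, -0.2, -0.6]
gripper_width: 42.9
```

```bash
python3 - <<'E'
from h import *
togo((654.3,43.6,125))
E
```

```text
to go cm [  1.25 -12.6   13.22] yaw_x deg -109.35 tilt [ 0.1528 -0.0338] pos [520.9 101.4 236.2] F [ 0.6 -0.2 -0.6] w 42.9 j [ 0.56  0.15 -0.37  0.14 -0.95 -0.97] t 21.27
```

Request:
send_rows:
  steps:
    - [[0,-2,0,0,0.5],[0,-3.5,0,0,0.5],[0,-3.5,0,0,0.5],[0,-3,0,0,0.5],[0,-1.5,0,0,0.5],[0,-0.5,0,0,0.5]]

```text
clock: 21.77
position: [651.6, 55.9, 264.1]
ee_rot: [-0.58, 0.811, -0.059, 0.056]
contact_force: [-0.1, -0.4, -0.1]
gripper_width: 42.8
```

```bash
python3 - <<'E'
from h import *
togo((654.3,43.6,125))
E
```

```text
to go cm [ 1.39  1.57 13.81] yaw_x deg -108.76 tilt [ 0.1586 -0.0304] pos [651.6  55.9 264.1] F [-0.1 -0.4 -0.1] w 42.8 j [ 0.37  0.34 -0.03  0.1  -1.07 -0.74] t 21.77
```

Request:
send_rows:
  steps:
    - [[0,0,-4,0,0.5],[0,0,-4,0,0.5],[0,0,-4,0,0.5],[0,0,-4,0,0.5],[0,0,-4,0,0.5],[0,0,-4,0,0.5]]

```text
clock: 22.27
position: [609.6, 62.6, 497.4]
ee_rot: [-0.579, 0.812, -0.053, 0.043]
contact_force: [1.5, 1.4, 0.0]
gripper_width: 42.4
```

```bash
python3 - <<'E'
from h import *
js(); togo((654.3,43.6,125))
E
```

```text
j [ 0.4085  0.249   0.4174  0.0862 -1.6323 -0.7305] eff [-6.800e-01 -3.456e+01  1.775e+01  4.490e+00  8.600e-01 -2.000e-02] vel [ 0.086  0.005  1.188  0.006 -1.189  0.022]
 to go cm [ 0.64  0.28 37.55] yaw_x deg -108.98 tilt [ 0.1315 -0.0368] pos [609.6  62.6 497.4] F [1.5 1.4 0. ] w 42.4 j [ 0.41  0.25  0.42  0.09 -1.63 -0.73] t 22.27
```

Request:
send_rows:
  steps:
    - [[0,0,-2,0,0.5],[0,0,-1,0,0.5],[0,0,-0.5,0,0.5]]

```text
clock: 22.52
position: [601.9, 63.7, 546.7]
ee_rot: [-0.579, 0.812, -0.057, 0.053]
contact_force: [-0.4, -0.5, 0.2]
gripper_width: 42.7
```

```bash
python3 - <<'E'
from h import *
js(); togo((654.3,43.6,125))
E
```

```text
j [ 0.4176  0.2465  0.5311  0.0912 -1.7284 -0.729 ] eff [ 1.000e-02 -3.181e+01  1.919e+01  4.410e+00  2.900e-01  0.000e+00] vel [ 0.022 -0.003  0.186 -0.005 -0.165  0.002]
 to go cm [ 1.02  0.91 42.52] yaw_x deg -108.91 tilt [ 0.1512 -0.0313] pos [601.9  63.7 546.7] F [-0.4 -0.5  0.2] w 42.7 j [ 0.42  0.25  0.53  0.09 -1.73 -0.73] t 22.52
```

Request:
send_rows:
  steps:
    - [[0,0,0,0,0.5],[0,0,0,0,0.5],[0,0,0,0,0.5],[0,0,0,0,0.5]]

```text
clock: 22.85
position: [600.2, 64.2, 546.3]
ee_rot: [-0.58, 0.811, -0.056, 0.052]
contact_force: [0.5, 0.4, -0.7]
gripper_width: 42.4
```

```bash
python3 - <<'E'
from h import *
js(); togo((654.3,43.6,125))
E
```

```text
j [ 0.4191  0.2435  0.5266  0.0902 -1.7275 -0.7295] eff [ 2.000e-02 -3.307e+01  1.983e+01  4.520e+00  2.500e-01  0.000e+00] vel [ 0.001  0.004 -0.028 -0.006  0.005 -0.001]
 to go cm [ 1.04  0.69 42.51] yaw_x deg -108.83 tilt [ 0.1504 -0.0304] pos [600.2  64.2 546.3] F [ 0.5  0.4 -0.7] w 42.4 j [ 0.42  0.24  0.53  0.09 -1.73 -0.73] t 22.85
```

Request:
send_rows:
  steps:
    - [[0,0,1.5,0,0.5],[0,0,3,0,0.5],[0,0,3.5,0,0.5],[0,0,3.5,0,0.5],[0,0,3.5,0,0.5],[0,0,3.5,0,0.5],[0,0,3,0,0.5],[0,0,2,0,0.5],[0,0,1,0,0.5],[0,0,0.5,0,0.5]]

```text
clock: 23.68
position: [633.4, 53.3, 275.3]
ee_rot: [-0.579, 0.812, -0.053, 0.043]
contact_force: [-0.9, 0.2, -0.1]
gripper_width: 42.9
```

```bash
python3 - <<'E'
from h import *
js(); togo((654.3,43.6,125))
E
```

```text
j [ 0.3766  0.3131 -0.0288  0.0903 -1.1212 -0.7438] eff [ -0.   -36.72  19.68   4.4    0.2    0.  ] vel [-0.013  0.069 -0.129  0.004  0.142 -0.002]
 to go cm [ 0.38 -0.24 15.2 ] yaw_x deg -109.0 tilt [ 0.1311 -0.0355] pos [633.4  53.3 275.3] F [-0.9  0.2 -0.1] w 42.9 j [ 0.38  0.31 -0.03  0.09 -1.12 -0.74] t 23.68
```

Request:
send_rows:
  steps:
    - [[0,0,-4,0,0.5],[0,0,-4,0,0.5],[0,0,0,0,0.5],[0,0,0,0,0.5],[0,0,0,0,0.5],[0,0,0,0,0.5]]

```text
clock: 24.18
position: [619.6, 54.8, 347.4]
ee_rot: [-0.579, 0.813, -0.05, 0.034]
contact_force: [-0.3, -0.8, -0.8]
gripper_width: 42.7
```

```bash
python3 - <<'E'
from h import *
js(); togo((654.3,43.6,125))
E
```

```text
j [ 0.3874  0.27    0.0907  0.084  -1.3039 -0.7393] eff [ 1.000e-02 -3.531e+01  2.061e+01  4.670e+00  1.800e-01  0.000e+00] vel [ 0.    -0.002 -0.003  0.004  0.006  0.   ]
 to go cm [-0.14 -0.96 22.52] yaw_x deg -109.1 tilt [ 0.1121 -0.0417] pos [619.6  54.8 347.4] F [-0.3 -0.8 -0.8] w 42.7 j [ 0.39  0.27  0.09  0.08 -1.3  -0.74] t 24.18
```

Request:
send_rows:
  steps:
    - [[0,0,0,0,0.5],[0,0,0,0,0.5],[0,0,0,0,0.5],[0,0,0,0,0.5]]

```text
clock: 24.52
position: [618.7, 54.5, 344.5]
ee_rot: [-0.579, 0.813, -0.049, 0.031]
contact_force: [0.0, 0.5, 0.6]
gripper_width: 42.3
```

```bash
python3 - <<'E'
from h import *
js(); togo((654.3,43.6,125))
E
```

```text
j [ 0.3872  0.2719  0.0867  0.0835 -1.303  -0.7394] eff [  0.   -34.82  20.2    4.58   0.16  -0.  ] vel [-0.001  0.005 -0.009 -0.001  0.001  0.   ]
 to go cm [-0.26 -1.15 22.23] yaw_x deg -109.12 tilt [ 0.1074 -0.0431] pos [618.7  54.5 344.5] F [0.  0.5 0.6] w 42.3 j [ 0.39  0.27  0.09  0.08 -1.3  -0.74] t 24.52
```

Request:
send_rows:
  steps:
    - [[0,0,2,0,0.5],[0,0,3.5,0,0.5],[0,0,3,0,0.5],[0,0,2,0,0.5],[0,0,1,0,0.5],[0,0,-4,0,0.5],[0,0,-4,0,0.5],[0,0,-4,0,0.5],[0,0,0,0,0.5],[0,0,0,0,0.5]]

```text
clock: 25.35
position: [617.9, 53.5, 346.0]
ee_rot: [-0.579, 0.814, -0.048, 0.027]
contact_force: [-0.0, -0.6, -2.0]
gripper_width: 42.7
```

```bash
python3 - <<'E'
from h import *
js(); togo((654.3,43.6,125))
E
```

```text
j [ 0.3867  0.2739  0.0933  0.0843 -1.3159 -0.739 ] eff [ -0.13 -38.3   22.19   5.15   0.16   0.  ] vel [ 0.003 -0.052  0.107  0.05  -0.026 -0.   ]
 to go cm [-0.52 -1.31 22.38] yaw_x deg -109.18 tilt [ 0.1    -0.0472] pos [617.9  53.5 346. ] F [-0.  -0.6 -2. ] w 42.7 j [ 0.39  0.27  0.09  0.08 -1.32 -0.74] t 25.35
```

Request:
send_rows:
  steps:
    - [[0,-0.2,2,0,0.5],[0,-0.3,3.5,0,0.5],[0,-0.3,3.5,0,0.5],[0,-0.2,2,0,0.5],[0,0,1,0,0.5],[0,0,-4,0,0.5],[0,0,-4,0,0.5],[0,0,-4,0,0.5],[0,0,0,0,0.5],[0,0,0,0,0.5]]

```text
clock: 26.18
position: [628.0, 48.7, 344.8]
ee_rot: [-0.579, 0.814, -0.049, 0.026]
contact_force: [-0.3, 0.0, -1.4]
gripper_width: 43.1
```

```bash
python3 - <<'E'
from h import *
js(); togo((654.3,43.6,125))
E
```

```text
j [ 0.3737  0.2922  0.1151  0.0857 -1.3201 -0.7261] eff [ -0.13 -39.5   22.31   5.18   0.15   0.  ] vel [ 0.003 -0.046  0.097  0.05  -0.019  0.001]
 to go cm [-0.71 -0.22 22.13] yaw_x deg -109.19 tilt [ 0.0993 -0.0501] pos [628.   48.7 344.8] F [-0.3  0.  -1.4] w 43.1 j [ 0.37  0.29  0.12  0.09 -1.32 -0.73] t 26.18
```

Request:
send_rows:
  steps:
    - [[-0.1,0,1.5,0,0.5],[-0.1,-0.1,3,0,0.5],[-0.1,-0.1,3.5,0,0.5],[-0.1,-0.1,3.5,0,0.5],[-0.1,-0.1,3,0,0.5],[-0.1,0,2,0.01,0.5],[-0.1,0,1.5,0,0.45],[0,0,0.8,0,0.45],[0,0,0.4,0,0.45],[0,0,0.2,0,0.45]]

```text
clock: 27.02
position: [657.2, 43.0, 145.0]
ee_rot: [-0.575, 0.816, -0.052, 0.03]
contact_force: [-0.4, 0.6, 0.3]
gripper_width: 38.7
```

```bash
python3 - <<'E'
from h import *
K,Rw,o,i,d=cam("wrist"); P=cloud(K,Rw,o,d)
m=((np.hypot(P[...,0]-654,P[...,1]-45)<32)&(P[...,2]>104)&(P[...,2]<125)&(d>0)).astype(np.uint8)
q=P[m>0][:,:2].astype(np.float32); print("bar",cv2.minAreaRect(q) if len(q)>20 else "",len(q),np.median(P[m>0][:,2]))
togo((655.8,43,92))
E
```

```text
bar ((653.8663940429688, 42.13621520996094), (39.50542449951172, 12.969820976257324), 70.17611694335938) 2064 116.25513911110184
 to go cm [-0.    0.75  5.24] yaw_x deg -109.73 tilt [ 0.108  -0.0502] pos [657.2  43.1 144.9] F [ 0.1 -0.3 -1.1] w 38.4 j [ 0.35  0.46 -0.15  0.11 -0.88 -0.76] t 27.07
```

Request:
send_rows:
  steps:
    - [[0.0,0.2,1.0,0,0.45],[0.0,0.2,1.3,0,0.45],[0.0,0.2,1.3,0,0.45],[0.0,0.15,0.8,0,0.45],[0,0,0.4,0,0.45]]

```text
clock: 27.48
position: [659.3, 44.6, 100.4]
ee_rot: [-0.575, 0.816, -0.054, 0.037]
contact_force: [0.0, -0.8, 0.1]
gripper_width: 38.5
```

```bash
python3 - <<'E'
from h import *
togo((655.6,42.6,92))
E
```

```text
to go cm [0.31 0.39 0.8 ] yaw_x deg -109.66 tilt [ 0.122  -0.0462] pos [659.3  44.6 100.4] F [ 0.  -0.8  0.1] w 38.5 j [ 0.35  0.5  -0.21  0.12 -0.77 -0.78] t 27.48
```

Around the bar with no contact. I'll lower the last bit and close.

Request:
send_rows:
  steps:
    - [[0.3,0.4,0.5,0,0.4],[0,0.1,0.3,0,0.3],[0,0.05,0.1,0,0.2],[0,0,0,0,0.1],[0,0,0,0,0],[0,0,0,0,0]]

```text
clock: 27.98
position: [656.2, 42.8, 91.8]
ee_rot: [-0.574, 0.816, -0.055, 0.039]
contact_force: [3.1, -0.6, -0.9]
gripper_width: 13.5
```

```bash
python3 - <<'E'
from h import *
togo((655.6,42.6,92)); js(); print(arm.read_state()["wrist_torque"].round(2))
E
```

```text
to go cm [ 0.04  0.05 -0.03] yaw_x deg -109.71 tilt [ 0.1276 -0.0451] pos [656.2  42.8  91.8] F [ 3.1 -0.6 -0.9] w 13.5 j [ 0.35  0.51 -0.23  0.13 -0.73 -0.78] t 27.98
j [ 0.3489  0.506  -0.23    0.1288 -0.7339 -0.7844] eff [  0.37 -43.41  15.5    3.69   0.27   0.06] vel [-0.001 -0.     0.003 -0.006 -0.002 -0.001]
[ 0.44  0.52 -0.04]
```

Gripped at 13.5 mm. I'll turn clockwise for the first click and watch yaw and torque.

Request:
send_rows:
  steps:
    - [[0,0,0,0.1,0],[0,0,0,0.1,0],[0,0,0,0.1,0],[0,0,0,0.1,0]]

```text
clock: 28.32
position: [656.2, 42.5, 91.8]
ee_rot: [-0.394, 0.917, -0.046, 0.049]
contact_force: [2.3, -1.0, -1.6]
gripper_width: 12.9
```

```bash
python3 - <<'E'
from h import *
togo((655.6,42.6,92)); js(); print(arm.read_state()["wrist_torque"].round(2))
E
```

```text
to go cm [ 0.04  0.05 -0.02] yaw_x deg -133.31 tilt [ 0.1261 -0.0464] pos [656.2  42.5  91.8] F [ 2.3 -1.  -1.6] w 12.9 j [ 0.35  0.51 -0.23  0.13 -0.74 -1.2 ] t 28.32
j [ 0.3488  0.5066 -0.2289  0.1295 -0.7363 -1.1997] eff [  0.72 -43.58  15.58   3.29   0.48   0.75] vel [-0.     0.002  0.002  0.006 -0.014 -1.237]
[-0.03  0.49  0.14]
```

First click is at about 24°. Second click next.

Request:
send_rows:
  steps:
    - [[0,0,0,0.1,0],[0,0,0,0.1,0],[0,0,0,0.1,0],[0,0,0,0.08,0],[0,0,0,0,0]]

```text
clock: 28.73
position: [656.8, 42.8, 92.1]
ee_rot: [-0.202, 0.977, -0.035, 0.058]
contact_force: [2.7, -1.4, -1.7]
gripper_width: 12.5
```

```bash
python3 - <<'E'
from h import *
togo((655.6,42.6,92)); js(); print(arm.read_state()["wrist_torque"].round(2))
E
```

```text
to go cm [ 0.12  0.03 -0.01] yaw_x deg -156.34 tilt [ 0.1266 -0.0454] pos [656.8  42.8  92.1] F [ 2.7 -1.4 -1.7] w 12.5 j [ 0.35  0.51 -0.23  0.13 -0.74 -1.6 ] t 28.73
j [ 0.3485  0.507  -0.227   0.1281 -0.7369 -1.6015] eff [  1.05 -43.18  15.57   3.93   0.11  -0.25] vel [ 0.     0.001  0.002 -0.008 -0.002  0.048]
[ 0.5   0.38 -0.13]
```

46.6°, so second click. Third click now.

Request:
send_rows:
  steps:
    - [[0,0,0,0.1,0],[0,0,0,0.1,0],[0,0,0,0.1,0],[0,0,0,0.08,0],[0,0,0,0.02,0],[0,0,0,0,0]]

```text
clock: 29.23
position: [657.2, 42.5, 92.2]
ee_rot: [-0.0, 0.998, -0.022, 0.064]
contact_force: [2.0, -0.8, -1.5]
gripper_width: 11.7
```

```bash
python3 - <<'E'
from h import *
togo((655.6,42.6,92)); js(); print(arm.read_state()["wrist_torque"].round(2))
for n in("top","scene","wrist"):
    K,Rw,o,i,d=cam(n); P=cloud(K,Rw,o,d); cv2.imwrite(f"pics/{n}9.png",i)
    r=np.hypot(P[...,0]-628.8,P[...,1]-182)
    for lo,hi,r0,r1 in((110,126,11,17),(58,75,24,52)):
        q=P[(r>r0)&(r<r1)&(P[...,2]>lo)&(P[...,2]<hi)]
        if len(q)>30: print(n,"plane",lo,len(q),q.mean(0).round(1),np.linalg.lstsq(np.c_[q[:,:2]-(628.8,182),np.ones(len(q))],q[:,2],rcond=None)[0].round(3))
    print(n,"knob visible",((np.hypot(P[...,0]-654,P[...,1]-43.5)<24)&(P[...,2]>80)&(P[...,2]<120)).sum())
a=cv2.imread("pics/wrist9.png"); b=cv2.imread("pics/scene9.png")[100:260,260:460]
cv2.imwrite("pics/c9.png",np.hstack([cv2.resize(a,(400,300)),cv2.resize(b,(400,300))]))
E
```

```text
to go cm [0.16 0.01 0.  ] yaw_x deg -179.81 tilt [ 0.128  -0.0435] pos [657.2  42.5  92.2] F [ 2.  -0.8 -1.5] w 11.7 j [ 0.35  0.51 -0.23  0.13 -0.74 -2.01] t 29.23
j [ 0.3472  0.5067 -0.2265  0.1262 -0.7356 -2.0068] eff [ 9.500e-01 -4.303e+01  1.566e+01  3.890e+00  5.000e-02  2.000e-02] vel [-0.002 -0.002  0.    -0.006  0.003  0.02 ]
[ 0.51  0.31 -0.11]
top knob visible 0
scene plane 110 105 [626.9 184.  118.6] [ 6.30000e-02 -4.90000e-02  1.18866e+02]
scene plane 58 828 [621.9 190.7  65. ] [ 2.000e-03 -4.000e-03  6.507e+01]
scene knob visible 290
wrist plane 58 12943 [631.7 157.   66.9] [-5.0000e-03  1.6000e-02  6.7344e+01]
wrist knob visible 8678
```

View pics/c9.png

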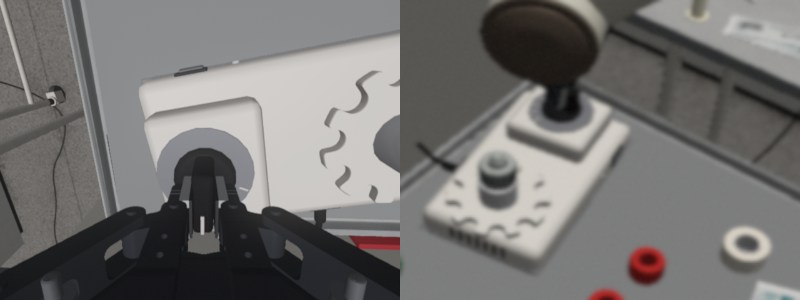

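The view shows the fingers holding the bar, with the pointer line at (202,225) left, and the wheel and collar seated at (497,175) right. The tool has turned 70.1° of 72°. I'll add the remaining 2° and check the bar angle and whether the collar has shifted.

Request:
send_rows:
  steps:
    - [[0,0,0,0.03,0],[0,0,0,0.02,0],[0,0,0,0,0],[0,0,0,0,0]]

```text
clock: 29.72
position: [657.1, 42.3, 92.3]
ee_rot: [0.023, 0.997, -0.021, 0.064]
contact_force: [2.1, -1.3, -1.4]
gripper_width: 11.4
```

```bash
python3 - <<'E'
from h import *
togo((655.6,42.6,92)); js(); print(arm.read_state()["wrist_torque"].round(2))
K,Rw,o,i,d=cam("wrist"); P=cloud(K,Rw,o,d); hsv=cv2.cvtColor(i,cv2.COLOR_BGR2HSV)
m=(np.hypot(P[...,0]-654,P[...,1]-43)<26)&(P[...,2]>113)&(P[...,2]<119)
q=P[m][:,:2].astype(np.float32); print("bar top",cv2.minAreaRect(q),len(q))
w=(m|((np.hypot(P[...,0]-654,P[...,1]-43)<26)&(P[...,2]>80)&(P[...,2]<119)))&(hsv[...,2]>150)&(hsv[...,1]<60)
q=P[w]; q=q[q[:,2]>100]
if len(q)>5: c=q.mean(0); v=np.linalg.svd(q[:,:2]-c[:2])[2][0]; print("white line",len(q),c.round(1),"dir",np.degrees(np.arctan2(v[1],v[0])).round(1),"from axis",np.degrees(np.arctan2(c[1]-43,c[0]-654)).round(1))
K,Rw,o,j,d=cam("scene"); P=cloud(K,Rw,o,d)
a=cv2.imread("pics/scene7.png").astype(int)
uv,_=cv2.projectPoints(np.array([[628.8,182,107.]]),cv2.Rodrigues(Rw.T)[0],-Rw.T@o,K,None); u,v=uv.ravel().astype(int)
s=np.s_[v-12:v+13,u-12:u+13]; sh=cv2.phaseCorrelate(cv2.cvtColor(a.astype(np.uint8),6)[s].astype(float),cv2.cvtColor(j,6)[s].astype(float)); print("collar image shift px since release",sh)
E
```

```text
to go cm [0.15 0.02 0.01] yaw_x deg 177.55 tilt [ 0.1275 -0.0444] pos [657.1  42.3  92.3] F [ 2.1 -1.3 -1.4] w 11.4 j [ 0.35  0.51 -0.23  0.13 -0.74 -2.05] t 29.72
j [ 0.3473  0.5067 -0.2266  0.1271 -0.7361 -2.0534] eff [ 9.800e-01 -4.313e+01  1.569e+01  3.670e+00  1.300e-01  1.000e-02] vel [ 0.001  0.     0.    -0.    -0.     0.007]
[ 0.34  0.29 -0.02]
bar top ((652.4686279296875, 41.75077438354492), (35.337371826171875, 36.7702522277832), 48.9981803894043) 3703
white line 140 [666.4  42.4 117.4] dir -2.9 from axis -2.7
collar image shift px since release ((0.4978420456941972, 0.524425670260463), 1.0300478917067397)
```

```bash
python3 - <<'E'
from h import *
K,Rw,o,j,d=cam("scene"); P=cloud(K,Rw,o,d)
for n,c,a in(("plate",(628.8,182),(75,60,75)),("collar",(628.8,182),(28,112,124)),("tape",(408,48),(35,18,32)),("gauze",(384,403),(50,5,12)),("bottle",(694,307),(40,95,165))):
    try: print(n,circ(P,d,c,*a))
    except Exception as e: print(n,e)
togo((655.6,42.6,92))
E
```

```text
plate ((628.9, 182.7, 54.7), (array([627.4, 183.9]), np.float64(43.5)), np.float64(64.9), 217)
collar ((627.6, 182.6, 19.2), (array([627.8, 182.8]), np.float64(17.3)), np.float64(116.4), 49)
tape ((407.5, 45.7, 25.0), (array([408.1,  46. ]), np.float64(23.6)), np.float64(22.4), 63)
gauze ((386.0, 403.0, 20.3), (array([385.5, 402.9]), np.float64(14.7)), np.float64(6.2), 75)
bottle ((698.7, 305.5, 23.2), (array([696.1, 307.9]), np.float64(19.1)), np.float64(125.8), 96)
 to go cm [0.15 0.02 0.  ] yaw_x deg 177.52 tilt [ 0.1276 -0.0443] pos [657.1  42.4  92.2] F [ 1.9 -2.3 -1.7] w 11.9 j [ 0.35  0.51 -0.23  0.13 -0.74 -2.05] t 29.87
```

Everything is in place and unchanged, so I'm handing in.

```bash
python3 -c "
from h import *
job.job_done(); togo((655.6,42.6,92))"
```

```text
the job is handed in; nothing more can be done
the job is handed in; nothing more can be done
```

The wheel and collar are on the spindle, and the selector is at its third click with the gripper still holding it. I handed the job in at about 29.9 s of the 64 s allowed; no verdict is reported.

**What the last checks showed**
- **Wheel:** hub up on the drive plate, level, within about 1 mm of centre. Its plate top measures 65–67 mm, against 66 mm expected.
- **Collar:** on the hub and let go, within about 1 mm of centre. After release the wrist camera showed it level, with its top at 121 mm against 120 mm expected.
- **Selector:** the tool turned about 72.7° from off, and the pointer line reads −2.9° against roughly −2° expected. The wrist torque fell to about zero, so it is sitting in the detent. The grip is closed on the bar at about 12 mm.
- **Other things on the trolley:** tape, gauze and bottle are where they were, within a few mm.

**What did not go cleanly**
- **Tool tilt:** the arm leaned increasingly during fast moves. I spent several seconds trying to level it and only partly succeeded, so the selector is gripped with the tool about 0.13 rad off vertical.
- **Collar seating:** it caught briefly on the post's shoulder, at about 12 N, before sliding down.
- **Disagreeing views of the collar:** a late scene-camera fit suggested a tilt of up to 0.08 rad and about 0.5 px of shift since release. That fit used only about 100 pixels, and the collar's centre and height had not changed, so I treated it as noise. The arm blocked a second view.

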